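# Refill the rosin tub

### The arm

A 6-joint arm with a two-finger parallel gripper is mounted at the origin on the work surface. World frame = base frame: x ahead of the robot, y to its left, z up, the work surface at z = 0. Lengths are in m, angles in rad, forces in N, time in s.
With the tool pointing down it reaches from about 0.3 to 0.875 m from the base axis. Payload 6.4 kg.
Tool frame: the origin (TCP) lies midway between the tips of the shut fingers; the grasp point (between the pads) lies 19 mm behind it (ctrl.pinch_z is the distance from the TCP to the grasp point, in m); z points along the fingers, y is the line along which they close (so a half turn about z gives the same grasp; the last joint's range is limited). The gripper opens to 85 mm and grips with 20 to 120 N. Pads are 22 mm wide; open, the fingers measure 114 mm over their backs; the gripper's body (76 mm by 85 mm) begins 54 mm behind the grasp point. The pads swing forward as they close: fully open they stand 13 mm farther back than shut.
Start: joints at [1.033, 0.181, 1.607, -0, 1.354, -0.206], TCP at [0.187, 0.544, 0.231] pointing down, gripper open.
Joint ranges: [-2.99, 2.99], [-0.89, 2.07], [0.3, 2.58], [-1.14, 4.28], [0, 2.63], [-3.12, 3.12]. Speed limits (rad/s): [2.57, 2.57, 3.01, 3.14, 3.14, 3.14].

### API

Orientations are given as a unit quaternion [w, x, y, z].
In Python, from bench import ctrl gives the robot as it stands.
- The arm moves only by the tool apply_moves, never from a script. Its argument "moves" is a list of rows, each an object with "jaw": the opening, from 0 (shut) to 1 (fully open); "offset": the shift along the tool's x, y, z in mm, a list of three; "rot": the turn, a rotation vector about the tool's x, y, z in degrees, a list of three. In form: [{"jaw": jaw, "offset": [dx, dy, dz], "rot": [ax, ay, az]}, ...]. A call has exactly 5 rows; each row shifts and turns the commanded pose from where the row before left it, along the tool's axes as they then stand; what a row does not reach is not made up. A row lasts 1/8 s, in which the tool goes at most 62.5 mm and 10.7 degrees, less where a joint would pass 70% of its speed; a pose out of reach is approached as far as the arm can. A call is refused whole if a number of a shift passes 62.5 or a number of a turn 10.7, either way. A call with a gripper value outside its range is refused whole. The fingers move at their own pace and stop on an object; the grip force is fixed at half the most. Time passes only in rows, so rows that do not move let the fingers close, or fill a call up. It gives the time, the measured TCP pose, the force, the opening and the grip force at its end, in the units of the state.
- ctrl.get_obs(): the state, without advancing time (a new reading comes with each control period).
- ctrl.camera(name): name is "scene" or "side" or "wrist"; returns (picture, depth): 400x640x3 uint8, red, green, blue; 400x640 float32, m along the optical axis (not along the pixel's ray), 0 where there is no reading.
- ctrl.camera_params(name): a dict with "K" (3x3 intrinsics, pixels), "cam_to_world" (4x4, takes a point from camera to world coordinates); the wrist camera has in their place "mount" (4x4, takes a point from camera to tool coordinates, whose origin is the TCP and whose axes are the flange's). Camera axes: x right, y down, z forward; pixel columns grow to the right and rows downward; lengths in m; the calibration is good to about 2 mm. The wrist camera is an equidistant fisheye: a pixel r from the principal point sees the ray r / f radians off the axis. A picture is of the moment at which its call begins: read the wrist's pose just before it. camera_params takes no time and is no camera call.
- ctrl.hand_in(): hands the job in; it is judged then, once.
Trained networks look in the newest picture that a camera, given by its name, has taken for a name from the list of things; names that differ only in an ending like _2 or _b are one class to them, and where a whole thing is asked for, a point or a joint stands for the part that bears it (a point fixed in the world has none). Each returns a list of dicts, best first, with "score" (0 to 1); they miss things now and then, are a little off and sometimes report something else, mostly with a low value. They report only what shows in the picture. A call takes as long as a camera call. They do not tell look-alikes from the thing itself.
- ctrl.outline_of(camera, target): "region" (400x640 bool, what is visible of it) and "position" ([column, row] in pixels, amid what is visible of it).
The state is a dict: "time_s": time; "q": joint angles; "dq": joint speeds; "joint_efforts": joint torques, N m; "eef_pos": TCP position; "eef_rot": TCP orientation; "wrist_force": force on the tool from outside, world axes, zero at the start; "torque": the same for the moment, N m; "opening": opening from 0.0 (shut) to 1.0 (fully open); "grasp_force": force on a finger pad.
Only numpy, scipy, OpenCV 4.12 (cv2) and the standard library are available. Lean on these libraries where they do the work, as an engineer would, in place of code of your own. Each camera call takes 0.05 s, during which the arm holds its last target. There are 200 camera calls.

### The job

Using the steel scoop, move every lump of rosin from the wooden tray into the clear tub, never letting the fingers touch the sticky lumps. Then put the scoop back on the green mat, standing flat on its base, and press the blue lid down on the tub until it snaps home under both side clips, stopping as soon as it is home. Leave the amber jar where it stands.

Things in the scene. Friction and masses are not known exactly. Their poses are not given: they have to be found in the camera images.
- tray: open wooden tray, fixed, 252 x 122 x 36 mm outside; walls and floor 6 mm (inside 240 along its x, 110 along its y, inner floor 6 mm above the bench). Origin: centre of its underside; its -x end wall is nearer the robot. The lumps lie at x = -0.12 to -0.01; the +x part is free for setting the scoop down. Smooth: friction about 0.3.
- tub: clear plastic tub with blue side clips, fixed, 140 x 126 mm outside along its x and y, rim 60 mm high, walls and floor 5 mm. Origin: centre of its underside, z up. Lumps are poured in between the clips (121 mm clear between their noses).
- clip_nose (a point): middle of the round nose (radius 7 mm, 44 mm long along the tub's x) of the spring clip on the tub's +y side; the other is its mirror image at -y. Noses at y = +-68 mm, 70 mm above the bench, tops 78 mm high; the clips reach out to y = +-80 mm. The noses stand 2 mm in over the edge of the seated lid and give way outwards.
- lid: blue lid with white handle ridge, loose, 0.10 to 0.17 kg; starts right way up on the bench. Origin: centre of its underside, z up. White plug 122 (x) x 110 (y) mm at z = 0 to 6 mm, blue plate 140 x 126 mm with rounded long edges at z = 6 to 14 mm. Goes on with its x along the tub's x, either way round. Home: origin 54 mm above the tub's origin, plug in the mouth (4 mm play in x, 3 in y).
- lid_grip (a point): in the middle of the lid's handle ridge, 36 mm above the lid's origin. The ridge is 16 mm thick in x, 60 mm long in y, z = 14 to 46 mm: pinch it across x. Laid on top of the clips the lid stands 13 mm above home; pressing down there takes about 10 N, then the clips snap over its edges, it drops home and stops on the rigid rim.
- scoop: steel scoop, loose, 0.14 to 0.24 kg. Origin: underside of the pan's centre, z up; open lip towards -x. Pan 86 x 66 mm (x = -43 to 43 mm), floor 2 mm, rear and side walls 34 mm high; the sides begin 30 mm behind the lip, so the front of the pan is open on three sides. Polished: lumps slide off when it is tilted lip down by some 30 degrees or more. Starts on the mat.
- scoop_lip (a point): middle of the scoop's front lip, on its underside (43 mm from the scoop's origin along -x).
- scoop_grip (a point): place to hold the scoop: in its upright black handle bar behind the pan, 50 mm along +x and 95 mm above the scoop's origin. The bar is 14 mm thick in x, 36 mm wide in y, and reaches from z = 2 to 120 mm: pinch it across x.
- mat: flat green mat, fixed, 160 x 130 x 3 mm along its x and y: the scoop's place. Origin: centre of its underside. The scoop is back when its origin lies within 35 mm of the mat's centre along each side of the mat.
- lump1: lump of amber-brown rosin, loose, 24 mm across and 20 mm high, 12 g, faceted, with a bevelled foot that a lip can slide under. Origin: its middle. Six to nine lumps are present.
- lump2: lump of amber-brown rosin, loose, 24 mm across and 20 mm high, 12 g, faceted, with a bevelled foot that a lip can slide under. Origin: its middle. Six to nine lumps are present.
- lump3: lump of amber-brown rosin, loose, 24 mm across and 20 mm high, 12 g, faceted, with a bevelled foot that a lip can slide under. Origin: its middle. Six to nine lumps are present.
- lump4: lump of amber-brown rosin, loose, 24 mm across and 20 mm high, 12 g, faceted, with a bevelled foot that a lip can slide under. Origin: its middle. Six to nine lumps are present.
- lump5: lump of amber-brown rosin, loose, 24 mm across and 20 mm high, 12 g, faceted, with a bevelled foot that a lip can slide under. Origin: its middle. Six to nine lumps are present.
- lump6: lump of amber-brown rosin, loose, 24 mm across and 20 mm high, 12 g, faceted, with a bevelled foot that a lip can slide under. Origin: its middle. Six to nine lumps are present.
- lump7: lump of amber-brown rosin, loose, 24 mm across and 20 mm high, 12 g, faceted, with a bevelled foot that a lip can slide under. Origin: its middle. Six to nine lumps are present.
- lump8: lump of amber-brown rosin, loose, 24 mm across and 20 mm high, 12 g, faceted, with a bevelled foot that a lip can slide under. Origin: its middle. Six to nine lumps are present.
- lump9: lump of amber-brown rosin, loose, 24 mm across and 20 mm high, 12 g, faceted, with a bevelled foot that a lip can slide under. Origin: its middle. Six to nine lumps are present.
- jar: closed amber glass jar with a steel cap, loose, 72 mm across, 80 mm high, not to be disturbed. Origin: centre of its underside.
There are look-alikes about, which are no part of the job. Several things have the shape of the lid; the one meant has the colours described above.

How it is judged:
By the outcome, as a careful person would: the job done as asked, in the order asked, and still so for the second after the job is handed in, with the robot touching nothing.
Of lump1, lump2, lump3, lump4, lump5, lump6, lump7, lump8, lump9 only 6 to 9 are there at a start; the rules pass over those that are not, and their reading is None.
At some moment in a run one of lid, scoop may be knocked a few centimetres aside while the robot is not near it.
It also fails if it takes over 210 s, if anything falls off the work surface, if the arm or the gripper's body presses on something with over 40 N, if the wrist force passes 120 N, or if a joint passes its speed limit or range.

## Working session

There is one attempt and no reset: what is moved stays moved. The work goes in short steps, Python scripts to look and compute and a tool call to move; the robot and the scene stay as the last step left them, time stands still between calls to the robot, and variables do not carry over. Pictures are saved under pics/ and viewed, at most 14 in all, crops included, and the job is handed in when it is done.

Besides the shell and the picture viewer there is one more tool, called after "Emit:" by a JSON object that holds its "api" and its "payload". apply_moves: Moves the arm, as the interface text tells. Its arguments: {"type":"object","properties":{"moves":{"type":"array"}},"required":["moves"]}

```bash
ls; mkdir -p pics; cat > h.py <<'E'
import numpy as np, cv2
from bench import ctrl
from scipy.spatial.transform import Rotation as R
def quat(q): return R.from_quat([q[1],q[2],q[3],q[0]])
def cloud(cam,depth):
    p=ctrl.camera_params(cam); K=np.array(p["K"]); T=np.array(p["cam_to_world"])
    v,u=np.mgrid[:400,:640]
    P=np.stack([(u-K[0,2])/K[0,0]*depth,(v-K[1,2])/K[1,1]*depth,depth],-1)
    W=P@T[:3,:3].T+T[:3,3]; W[depth<=0]=np.nan
    return W
def save(n,im): cv2.imwrite("pics/"+n,im[:,:,::-1])
E
python3 - <<'E'
from h import *
o=ctrl.get_obs(); print(o)
for c in("scene","side"):
    im,d=ctrl.camera(c); save(c+"0.png",im); np.savez(c+"0.npz",im=im,d=d)
    W=cloud(c,d)
    for t in["tray","tub","lid","scoop","mat","jar","lump1","clip_nose","lid_grip","scoop_grip","scoop_lip"]:
        for r in ctrl.outline_of(c,t)[:10]:
            u,v=map(int,r["position"]); m=r["region"]
            print(c,t,round(r["score"],2),u,v,m.sum(),np.round(np.nanmedian(W[m],0),3) if m.any() else W[v,u])
E
```

```text
pics
{'time_s': 0.0, 'q': array([ 1.03269576e+00,  1.81553233e-01,  1.60802261e+00, -4.91857573e-06,
        1.35378295e+00, -2.06287505e-01]), 'dq': array([-0.00124623, -0.00044065, -0.00041289, -0.00049452, -0.00087722,
        0.00129979]), 'joint_efforts': array([-1.40610660e-03, -4.44876337e+01, -3.51336730e+01, -7.48492330e-04,
        9.13632161e-03, -8.46007083e-06]), 'eef_pos': array([0.18699774, 0.54315546, 0.23037024]), 'eef_rot': array([-3.18899873e-04,  1.65145893e-01,  9.86268754e-01, -8.23479021e-04]), 'wrist_force': array([ 0.30448929, -0.70846388,  0.10857513]), 'torque': array([ 0.04411639, -0.02251309,  0.02480048]), 'grasp_force': 0.0, 'opening': 1.0007690073475173}
scene tray 0.79 328 229 2893 [0.599 0.008 0.009]
scene tub 0.69 169 244 3507 [ 0.436 -0.38   0.026]
scene tub 0.48 312 210 30 [0.514 0.008 0.022]
scene lid 0.66 317 167 939 [0.337 0.133 0.014]
scene lid 0.61 390 200 1245 [0.586 0.224 0.014]
scene lid 0.56 470 225 1101 [0.803 0.335 0.014]
scene scoop 0.85 394 159 622 [0.489 0.34  0.028]
scene mat 0.96 383 171 583 [0.476 0.339 0.003]
scene jar 0.97 244 2
[... 1133 characters left out ...]
ide lump1 0.52 302 220 76 [0.508 0.046 0.02 ]
side lump1 0.51 313 243 72 [ 0.494 -0.023  0.021]
side lump1 0.5 292 233 61 [0.469 0.045 0.021]
side lump1 0.5 310 232 65 [0.503 0.005 0.021]
side lump1 0.42 329 234 71 [ 0.532 -0.025  0.021]
side lump1 0.42 320 225 75 [0.537 0.007 0.02 ]
side lump1 0.4 314 217 41 [0.539 0.04  0.021]
side lump1 0.27 414 363 5766 [ 0.442 -0.375  0.005]
side clip_nose 0.5 386 337 249 [ 0.42  -0.308  0.073]
side lid_grip 0.9 305 119 1289 [0.768 0.331 0.012]
side lid_grip 0.67 315 244 42 [ 0.493 -0.024  0.022]
side lid_grip 0.65 276 173 1610 [0.566 0.225 0.012]
side scoop_grip 0.7 215 165 1129 [0.466 0.346 0.014]
side scoop_lip 0.24 388 339 295 [ 0.418 -0.308  0.073]
```

```bash
python3 - <<'E'
from h import *
a=np.load("scene0.npz")["im"];b=np.load("side0.npz")["im"]
cv2.imwrite("pics/v1.png",cv2.resize(a[130:300,100:520],(800,324),interpolation=cv2.INTER_CUBIC)[:,:,::-1])
cv2.imwrite("pics/v2.png",cv2.resize(b[80:400,130:500],(690,597),interpolation=cv2.INTER_CUBIC)[:,:,::-1])
E
```

```text
(no output)
```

View pics/v1.png

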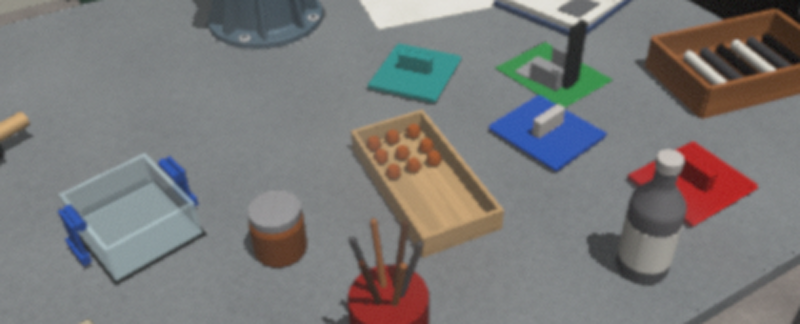

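View pics/v2.png

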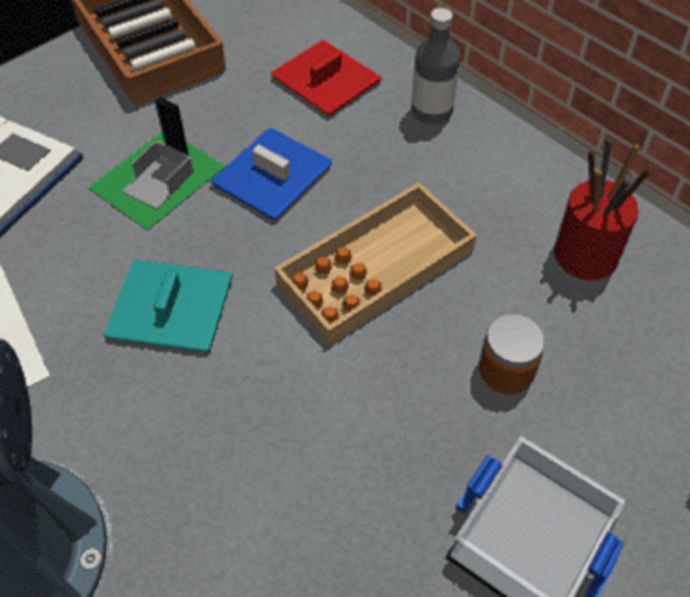

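The nine lumps sit in a 3x3 grid at scene (305-329, 197-221).

There are three lid shapes in the scene camera: teal at (317,167), red at (470,225) and blue with a white ridge at (390,200). The blue one fits the description; teal and red are the look-alikes. I'll confirm it in a crop before grasping it.

```bash
cat >> h.py <<'E'
def rect(P,nm):
    P=P[np.isfinite(P).all(1)]
    c,s,a=cv2.minAreaRect((P[:,:2]*1000).astype(np.float32)); print(nm,len(P),"c",np.round(c,1),"size",np.round(s,1),"ang",round(a,1))
E
python3 - <<'E'
from h import *
C={}
for c in("scene","side"):
    f=np.load(c+"0.npz"); W=cloud(c,f["d"]); C[c]=(W.reshape(-1,3),f["im"].reshape(-1,3).astype(int))
def sel(c,x,y,z,col=None):
    W,I=C[c]; m=(abs(W[:,0]-x[0])<x[1])&(abs(W[:,1]-y[0])<y[1])&(W[:,2]>z[0])&(W[:,2]<z[1])
    if col is not None: m&=col(I)
    return W[m]
blue=lambda I:(I[:,2]>I[:,0]+50)&(I[:,2]>I[:,1]+40)
green=lambda I:(I[:,1]>I[:,0]+30)&(I[:,1]>I[:,2]+30)
dark=lambda I:I.max(1)<70
for c in C:
    print(c)
    rect(sel(c,(.59,.2),(.0,.1),(.028,.042)),"tray")
    rect(sel(c,(.436,.12),(-.38,.12),(.05,.068)),"tubrim")
    rect(sel(c,(.436,.12),(-.34,.06),(.03,.09),blue),"clip+")
    rect(sel(c,(.436,.12),(-.45,.06),(.03,.09),blue),"clip-")
    rect(sel(c,(.58,.12),(.224,.12),(.008,.02),blue),"lid")
    rect(sel(c,(.58,.12),(.224,.12),(.03,.06)),"ridge")
    rect(sel(c,(.48,.12),(.339,.12),(-.002,.01),green),"mat")
    P=sel(c,(.48,.12),(.339,.12),(.06,.14)); rect(P,"handle"); print(P.max(0))
    rect(sel(c,(.48,.12),(.339,.12),(.112,.135)),"htop")
    rect(sel(c,(.48,.12),(.339,.12),(.03,.045)),"walls")
    P=sel(c,(.5,.1),(.01,.06),(.02,.027),lambda I:(I[:,0]>I[:,2]+45))
    n,l=0,[]
    if len(P):
        from scipy.cluster.hierarchy import fclusterdata
        k=fclusterdata(P[:,:2],.009,'distance')
        for i in set(k):
            if (k==i).sum()>4: print(" lump",np.round(P[k==i].mean(0),3),(k==i).sum())
E
```

```text
scene
tray 733 c [572.1   6. ] size [124.1 256.3] ang 84.3
tubrim 654 c [ 437.3 -378.6] size [145.5 159.7] ang 11.2
clip+ 120 c [ 426.  -309.1] size [47.8 18.6] ang 9.4
clip- 150 c [ 452.7 -447.9] size [45.3 17.8] ang 10.5
lid 1090 c [576.3 232.5] size [142.2 128.7] ang 11.9
ridge 186 c [536.3 269.6] size [ 52.  166.6] ang 43.3
mat 591 c [449.  351.1] size [162.5 131.6] ang 8.4
handle 179 c [493.5 351.9] size [15.7 39.5] ang 10.5
[0.50314752 0.37163758 0.12439431]
htop 53 c [492.9 352.8] size [14.9 37.2] ang 10.5
walls 138 c [511.5 310.8] size [ 79.8 222.9] ang 59.0
 lump [0.515 0.048 0.024] 26
 lump [ 0.539 -0.025  0.024] 30
 lump [ 0.5   -0.023  0.024] 27
 lump [0.463 0.015 0.024] 138
 lump [0.509 0.009 0.024] 30
 lump [0.548 0.041 0.024] 27
 lump [0.543 0.008 0.023] 29
side
tray 817 c [570.7   6.2] size [126.8 254.6] ang 84.1
tubrim 821 c [ 436.3 -378.1] size [142.6 159.4] ang 10.6
clip+ 216 c [ 422.4 -308.4] size [45.1 18.4] ang 10.9
clip- 247 c [ 449.7 -447.6] size [44.5 18.1] ang 10.8
lid 1395 c [575.3 234.6] size [143.1 126.6] ang 10.9
ridge 219 c [534.3 274.7] size [ 48.7 168.6] ang 45.7
mat 965 c [447.4 351.3] size [162.4 134.6] ang 8.4
handle 240 c [490.1 351.9] size [17.8 38.2] ang 14.5
[0.50176815 0.36940617 0.12524938]
htop 72 c [489.  352.1] size [13.9 33.9] ang 12.4
walls 216 c [500.6 291.8] size [ 78.6 219.7] ang 39.2
 lump [0.47  0.049 0.023] 36
 lump [0.51  0.047 0.023] 38
 lump [0.541 0.042 0.023] 34
 lump [0.538 0.008 0.023] 37
 lump [ 0.534 -0.024  0.023] 40
 lump [0.465 0.015 0.022] 41
 lump [ 0.462 -0.018  0.023] 40
 lump [0.504 0.008 0.023] 38
 lump [ 0.495 -0.023  0.023] 40
```

```bash
cat >> h.py <<'E'
import json
M=np.array([[0,1,0],[1,0,0],[0,0,-1.]])
def tool(yaw,tilt=0):  # tilt>0: lip (-x side) down
    return R.from_euler('z',yaw,degrees=True)*R.from_euler('y',-tilt,degrees=True)*R.from_matrix(M)
GRIP=np.array([50,0,76.])/1000   # TCP in scoop frame
def scoop_tcp(ref,yaw,tilt,pt,G=GRIP):
    "TCP pose such that scoop-frame point ref(mm) is at world pt"
    S=R.from_euler('z',yaw,degrees=True)*R.from_euler('y',-tilt,degrees=True)
    return np.array(pt)+S.apply(G-np.array(ref)/1000), S*R.from_matrix(M)
def plan(wps,start=None):
    "wps: (pos,Rot,jaw,max_mm,max_deg) ; prints rows"
    o=ctrl.get_obs(); p,r=start or (np.array(o["eef_pos"]),quat(o["eef_rot"])); rows=[]
    for pos,rot,jaw,mm,dg in wps:
        pos=np.array(pos)
        n=max(1,int(np.ceil(max(np.linalg.norm(pos-p)*1000/mm,np.degrees((r.inv()*rot).magnitude())/dg)-1e-3)))
        p0,r0=p,r; rv=(r0.inv()*rot).as_rotvec()
        for i in range(1,n+1):
            tp=p0+(pos-p0)*i/n; tr=r0*R.from_rotvec(rv*i/n)
            off=np.round(r.inv().apply(tp-p)*1000,1 if mm<8 else 0); rt=np.round(np.degrees((r.inv()*tr).as_rotvec()),1)
            rows.append({"jaw":jaw,"offset":off.tolist(),"rot":rt.tolist()})
            p=p+r.apply(off/1000); r=r*R.from_rotvec(np.radians(rt))
    while len(rows)%5: rows.append({"jaw":rows[-1]["jaw"],"offset":[0,0,0],"rot":[0,0,0]})
    for i in range(0,len(rows),5): print("; ".join(f"{w['jaw']} {w['offset']} {w['rot']}" for w in rows[i:i+5]))
    return p,r
E
python3 - <<'E'
from h import *
plan([([.491,.352,.2],tool(11),1,50,9),([.491,.352,.079],tool(11),1,40,9)])
E
```

```text
1 [-44.0, -10.0, 4.0] [0.0, -0.0, 7.5]; 1 [-44.0, -5.0, 4.0] [0.0, -0.0, 7.5]; 1 [-45.0, 2.0, 4.0] [-0.0, -0.0, 7.5]; 1 [-45.0, 7.0, 4.0] [-0.0, -0.0, 7.5]; 1 [-43.0, 13.0, 4.0] [-0.0, -0.0, 7.5]
1 [-41.0, 18.0, 3.0] [-0.0, -0.0, 7.5]; 1 [-38.0, 24.0, 4.0] [-0.0, -0.0, 7.5]; 1 [-35.0, 28.0, 4.0] [-0.0, -0.0, 7.5]; 1 [0.0, 0.0, 30.0] [-0.0, -0.0, -0.0]; 1 [0.0, 0.0, 31.0] [-0.0, -0.0, -0.0]
1 [0.0, 0.0, 30.0] [-0.0, -0.0, -0.0]; 1 [0.0, 0.0, 30.0] [-0.0, -0.0, -0.0]; 1 [0, 0, 0] [0, 0, 0]; 1 [0, 0, 0] [0, 0, 0]; 1 [0, 0, 0] [0, 0, 0]
```

Emit:
{"api": "apply_moves", "payload": {"moves": [{"jaw": 1, "offset": [-44, -10, 4], "rot": [0, 0, 7.5]}, {"jaw": 1, "offset": [-44, -5, 4], "rot": [0, 0, 7.5]}, {"jaw": 1, "offset": [-45, 2, 4], "rot": [0, 0, 7.5]}, {"jaw": 1, "offset": [-45, 7, 4], "rot": [0, 0, 7.5]}, {"jaw": 1, "offset": [-43, 13, 4], "rot": [0, 0, 7.5]}]}}

```text
time_s: 1.82
eef_pos: [0.3787, 0.4229, 0.2113]
eef_rot: [0.0, 0.475, 0.88, 0.0]
wrist_force: [0.2, 0.3, -0.3]
opening: 1.0
grasp_force: 0.0
```

Emit:
{"api": "apply_moves", "payload": {"moves": [{"jaw": 1, "offset": [-41, 18, 3], "rot": [0, 0, 7.5]}, {"jaw": 1, "offset": [-38, 24, 4], "rot": [0, 0, 7.5]}, {"jaw": 1, "offset": [-35, 28, 4], "rot": [0, 0, 7.5]}, {"jaw": 1, "offset": [0, 0, 0], "rot": [0, 0, 0]}, {"jaw": 1, "offset": [0, 0, 0], "rot": [0, 0, 0]}]}}

```text
time_s: 2.45
eef_pos: [0.4906, 0.3516, 0.2001]
eef_rot: [-0.0, 0.636, 0.772, -0.0]
wrist_force: [-0.6, 0.5, -0.3]
opening: 0.999
grasp_force: 0.0
```

```bash
python3 - <<'E'
from h import *
o=ctrl.get_obs(); r=quat(o["eef_rot"]); print(o["time_s"],o["eef_pos"],np.round(r.as_matrix(),3).tolist(),np.round(o["q"],3))
p=ctrl.camera_params("wrist"); print({k:np.round(v,3).tolist() for k,v in p.items() if not isinstance(v,str)})
im,d=ctrl.camera("wrist"); save("w1.png",im)
im,d=ctrl.camera("side"); W=cloud("side",d).reshape(-1,3)
m=(abs(W[:,0]-.48)<.08)&(abs(W[:,1]-.35)<.08)&(W[:,2]>.1)&(W[:,2]<.13); rect(W[m],"htop side")
E
```

```text
2.45 [0.49062986 0.35160362 0.20007581] [[-0.191, 0.982, -0.001], [0.982, 0.191, 0.0], [0.0, -0.001, -1.0]] [0.425 0.272 1.562 0.    1.308 0.233]
{'K': [[309.707, 0.0, 322.187], [0.0, 309.707, 196.433], [0.0, 0.0, 1.0]], 'mount': [[0.0, -0.964, -0.267, 0.068], [1.0, 0.0, 0.0, 0.0], [-0.0, -0.267, 0.964, -0.141], [0.0, 0.0, 0.0, 1.0]]}
htop side 113 c [488.6 352.8] size [17.4 38. ] ang 15.4
```

View pics/w1.png

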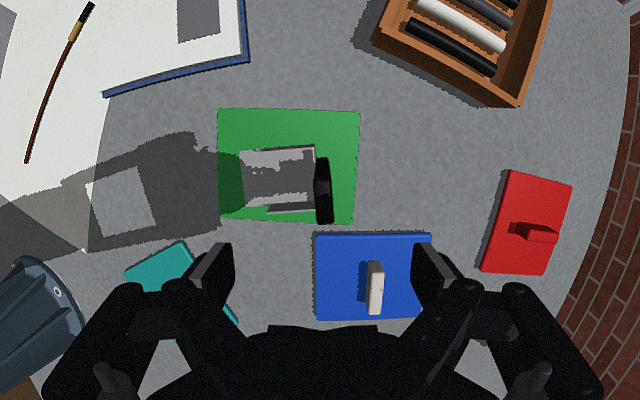

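The scoop handle is at (323,190) in the wrist view, rotated about 3° from the tool. The blue lid with the white ridge is at (374,285), with teal at (180,280) and red at (527,225). This confirms the blue one as the lid.

Emit:
{"api": "apply_moves", "payload": {"moves": [{"jaw": 1, "offset": [0, 0, 30], "rot": [0, 0, -3]}, {"jaw": 1, "offset": [0, 0, 31], "rot": [0, 0, 0]}, {"jaw": 1, "offset": [0, 0, 30], "rot": [0, 0, 0]}, {"jaw": 1, "offset": [0, 0, 30], "rot": [0, 0, 0]}, {"jaw": 0, "offset": [0, 0, 0], "rot": [0, 0, 0]}]}}

```text
time_s: 3.18
eef_pos: [0.4882, 0.3515, 0.077]
eef_rot: [-0.001, 0.615, 0.789, -0.002]
wrist_force: [-1.2, -0.3, -1.4]
opening: 0.815
grasp_force: 0.0
```

Emit:
{"api": "apply_moves", "payload": {"moves": [{"jaw": 0, "offset": [0, 0, 0], "rot": [0, 0, 0]}, {"jaw": 0, "offset": [0, 0, 0], "rot": [0, 0, 0]}, {"jaw": 0, "offset": [0, 0, 0], "rot": [0, 0, 0]}, {"jaw": 0, "offset": [0, 0, 0], "rot": [0, 0, 0]}, {"jaw": 0, "offset": [0, 0, 0], "rot": [0, 0, 0]}]}}

```text
time_s: 3.8
eef_pos: [0.492, 0.3519, 0.0808]
eef_rot: [0.0, 0.616, 0.788, 0.001]
wrist_force: [-0.8, 0.2, 6.2]
opening: 0.153
grasp_force: 59.2
```

Emit:
{"api": "apply_moves", "payload": {"moves": [{"jaw": 0, "offset": [0, 0, -30], "rot": [0, 0, 0]}, {"jaw": 0, "offset": [0, 0, -40], "rot": [0, 0, 0]}, {"jaw": 0, "offset": [0, 0, -40], "rot": [0, 0, 0]}, {"jaw": 0, "offset": [0, 0, -30], "rot": [0, 0, 0]}, {"jaw": 0, "offset": [0, 0, 0], "rot": [0, 0, 0]}]}}

```text
time_s: 4.42
eef_pos: [0.4926, 0.3522, 0.2221]
eef_rot: [0.001, 0.616, 0.788, 0.003]
wrist_force: [0.2, 0.4, -0.7]
opening: 0.154
grasp_force: 58.8
```

```bash
python3 - <<'E'
from h import *
o=ctrl.get_obs(); r=quat(o["eef_rot"]); print(o["time_s"],o["eef_pos"],o["opening"],o["grasp_force"],o["wrist_force"])
S=r*R.from_matrix(M).inv()
for c in("side","scene"):
    im,d=ctrl.camera(c); save("g_%s.png"%c,im[100:300,150:470]); W=cloud(c,d)
    L=S.inv().apply((W.reshape(-1,3)-o["eef_pos"]))*1000+[50,0,76]; L=L.reshape(400,640,3)
    m=(abs(L[...,0])<48)&(abs(L[...,1])<50)&(L[...,2]>-15)&(L[...,2]<50)
    P=L[m]; print(c,len(P)); print(np.percentile(P,[1,5,50,95,99],axis=0).round(1).tolist())
    f=P[P[:,2]<12]; print(" floor",len(f)); A=np.c_[f[:,:2],np.ones(len(f))]; print(np.linalg.lstsq(A,f[:,2],rcond=None)[0],np.median(f[:,2]))
    w=P[P[:,2]>27]; rect(w/1000,"walls"); rect(P/1000,"all")
    m=(abs(L[...,0]-50)<18)&(abs(L[...,1])<30)&(L[...,2]>20)&(L[...,2]<60); P=L[m]; rect(P/1000,"bar"); 
E
```

```text
4.425 [0.49256974 0.35215819 0.22212348] 0.15422814888082792 58.759034872055054 [ 0.19827099  0.39560648 -0.71699478]
side 1035
[[-44.0, -32.5, -5.0], [-39.0, -31.3, -3.9], [8.7, 6.2, 2.1], [41.9, 34.5, 34.2], [44.3, 36.2, 47.6]]
 floor 658
[ 0.05834657 -0.01918597  0.26708953] -1.3390910425608027
walls 148 c [16.7  0.8] size [61.4 69.2] ang 0.7
all 1035 c [1.1 1.6] size [92.3 71.6] ang 1.1
bar 185 c [46.4 -0.6] size [59.4 20. ] ang 84.8
scene 368
[[-43.8, -35.1, -4.8], [-38.7, -33.4, -3.4], [5.2, -25.9, 11.0], [43.4, 34.4, 29.8], [46.9, 35.9, 39.9]]
 floor 194
[8.63025860e-02 1.26008955e-03 2.10576238e+00] 0.5988939747376776
walls 43 c [18.   1.5] size [71.8 60.6] ang 88.3
all 368 c [1.3 1.2] size [73.  93.3] ang 89.5
bar 126 c [50.8 -8.1] size [51.9 15.1] ang 66.4
```

```bash
cat >> h.py <<'E'
def floorfit(c):
    o=ctrl.get_obs(); S=quat(o["eef_rot"])*R.from_matrix(M).inv()
    im,d=ctrl.camera(c); W=cloud(c,d)
    L=S.inv().apply((W.reshape(-1,3)-o["eef_pos"]))*1000+[50,0,78]
    f=L[(L[:,0]>-40)&(L[:,0]<36)&(abs(L[:,1])<26)&(L[:,2]>-12)&(L[:,2]<14)]
    for _ in range(6):
        A=np.c_[f[:,:2],np.ones(len(f))]; s=np.linalg.lstsq(A,f[:,2],rcond=None)[0]; f=f[abs(f[:,2]-A@s)<3]
    print(c,len(f),"slopes deg",np.degrees(s[:2]).round(2),"z0",s[2].round(2),"xmin",np.percentile(L[(abs(L[:,1])<26)&(abs(L[:,0])<60)&(abs(L[:,2])<15),0],1).round(1))
    w=L[(abs(L[:,0]-15)<24)&(abs(L[:,1])<45)&(L[:,2]>22)&(L[:,2]<40)]; print(" wall y",np.percentile(w[:,1],[2,50,98]).round(1),"x",np.percentile(w[:,0],[2,98]).round(1))
E
python3 -c "
from h import *
for c in('side','scene','side','scene'): floorfit(c)"
```

```text
side 304 slopes deg [-0.36 -0.39] z0 0.11 xmin -43.6
 wall y [-32.6   9.9  36. ] x [-8.  38.7]
scene 38 slopes deg [ 1.   -0.67] z0 2.84 xmin -42.3
 wall y [-33.9 -29.5  35.9] x [-8. 37.]
side 309 slopes deg [-0.5   0.08] z0 0.14 xmin -44.5
 wall y [-33.3  12.4  36.1] x [-7.2 38.6]
scene 33 slopes deg [1.32 0.29] z0 2.97 xmin -43.7
 wall y [-33.1 -29.8  35.4] x [-7.7 37.5]
```

```bash
cat >> h.py <<'E'
G2=np.array([50,-1.4,78])/1000
TY=-5.8
def tray(tx,ty,z): 
    v=R.from_euler('z',TY,degrees=True).apply([tx,ty,0]); return np.array([.5715,.006,0])+v+[0,0,z]
def lip(tx,ty,z,tilt=2): return scoop_tcp([-43,0,0],TY,tilt,tray(tx,ty,z),G2)
E
python3 - <<'E'
from h import *
plan([(*lip(.006,-.0185,.11),0,45,7),(*lip(.006,-.0185,.010),0,30,7)])
E
```

```text
0 [-41.0, 8.0, 3.0] [-0.2, -0.0, 2.0]; 0 [-40.0, 9.0, 2.0] [-0.2, -0.1, 2.0]; 0 [-40.0, 11.0, 3.0] [-0.2, 0.0, 1.9]; 0 [-39.0, 12.0, 3.0] [-0.3, -0.0, 2.0]; 0 [-39.0, 13.0, 3.0] [-0.2, -0.0, 2.0]
0 [-39.0, 15.0, 2.0] [-0.2, -0.1, 2.0]; 0 [-38.0, 16.0, 4.0] [-0.2, 0.0, 2.0]; 0 [-38.0, 18.0, 3.0] [-0.2, -0.0, 1.9]; 0 [-36.0, 18.0, 3.0] [-0.2, -0.0, 2.0]; 0 [-37.0, 20.0, 3.0] [-0.3, -0.1, 2.0]
0 [0.0, -1.0, 25.0] [0.0, 0.0, -0.0]; 0 [0.0, -1.0, 25.0] [0.0, 0.0, -0.0]; 0 [0.0, -1.0, 25.0] [0.0, 0.0, -0.0]; 0 [0.0, -0.0, 25.0] [0.0, 0.0, -0.0]; 0 [0, 0, 0] [0, 0, 0]
```

Emit:
{"api": "apply_moves", "payload": {"moves": [{"jaw": 0, "offset": [-41, 8, 3], "rot": [-0.2, 0, 2]}, {"jaw": 0, "offset": [-40, 9, 2], "rot": [-0.2, -0.1, 2]}, {"jaw": 0, "offset": [-40, 11, 3], "rot": [-0.2, 0, 1.9]}, {"jaw": 0, "offset": [-39, 12, 3], "rot": [-0.3, 0, 2]}, {"jaw": 0, "offset": [-39, 13, 3], "rot": [-0.2, 0, 2]}]}}

```text
time_s: 5.35
eef_pos: [0.5781, 0.1633, 0.2046]
eef_rot: [0.006, 0.682, 0.731, 0.006]
wrist_force: [0.2, -0.7, -0.3]
opening: 0.153
grasp_force: 58.6
```

Emit:
{"api": "apply_moves", "payload": {"moves": [{"jaw": 0, "offset": [-39, 15, 2], "rot": [-0.2, -0.1, 2]}, {"jaw": 0, "offset": [-38, 16, 4], "rot": [-0.2, 0, 2]}, {"jaw": 0, "offset": [-38, 18, 3], "rot": [-0.2, 0, 1.9]}, {"jaw": 0, "offset": [-36, 18, 3], "rot": [-0.2, 0, 2]}, {"jaw": 0, "offset": [-37, 20, 3], "rot": [-0.3, -0.1, 2]}]}}

```text
time_s: 5.98
eef_pos: [0.666, -0.0245, 0.1917]
eef_rot: [0.013, 0.742, 0.67, 0.013]
wrist_force: [-0.6, 0.5, -1.1]
opening: 0.158
grasp_force: 58.6
```

Emit:
{"api": "apply_moves", "payload": {"moves": [{"jaw": 0, "offset": [0, -1, 20], "rot": [0, 0, 0]}, {"jaw": 0, "offset": [0, -1, 20], "rot": [0, 0, 0]}, {"jaw": 0, "offset": [0, 0, 10], "rot": [0, 0, 0]}, {"jaw": 0, "offset": [0, 0, 0], "rot": [0, 0, 0]}, {"jaw": 0, "offset": [0, 0, 0], "rot": [0, 0, 0]}]}}

```text
time_s: 6.6
eef_pos: [0.6664, -0.0227, 0.1439]
eef_rot: [0.014, 0.742, 0.671, 0.014]
wrist_force: [0.5, 0.7, -1.6]
opening: 0.154
grasp_force: 58.7
```

```bash
python3 - <<'E'
from h import *
plan([(*lip(.006,-.0185,.010),0,30,7)])
for c in('side','scene'): floorfit(c)
a,_=ctrl.camera("side"); b,_=ctrl.camera("scene")
x=cv2.resize(a[150:290,240:440],(800,560),interpolation=cv2.INTER_CUBIC); save("t1.png",x)
E
```

```text
0 [-0.0, -2.0, 26.0] [0.1, -0.0, 0.0]; 0 [-1.0, -1.0, 27.0] [0.2, -0.1, 0.0]; 0 [0, 0, 0] [0, 0, 0]; 0 [0, 0, 0] [0, 0, 0]; 0 [0, 0, 0] [0, 0, 0]
side 400 slopes deg [-0.04 -0.32] z0 0.09 xmin -43.7
 wall y [-32.   22.3  35.2] x [-7.9 38.8]
scene 119 slopes deg [ 0.02 -1.19] z0 2.36 xmin -43.9
 wall y [-31.8 -30.6  35. ] x [-7.  38.7]
```

View pics/t1.png

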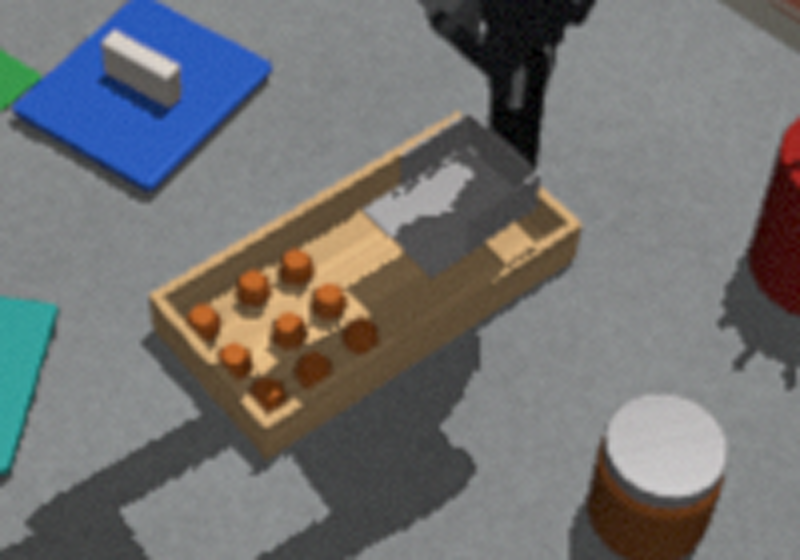

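The scoop hangs above the free part of the tray, with its lip facing the lumps and the lumps undisturbed. Lowering it now.

Emit:
{"api": "apply_moves", "payload": {"moves": [{"jaw": 0, "offset": [0, -1, 25], "rot": [0, 0, 0]}, {"jaw": 0, "offset": [0, -1, 25], "rot": [0, 0, 0]}, {"jaw": 0, "offset": [0, 0, 2], "rot": [0, 0, 0]}, {"jaw": 0, "offset": [0, 0, 1], "rot": [0, 0, 0]}, {"jaw": 0, "offset": [0, 0, 0], "rot": [0, 0, 0]}]}}

```text
time_s: 7.42
eef_pos: [0.667, -0.0235, 0.0916]
eef_rot: [0.015, 0.742, 0.67, 0.014]
wrist_force: [-0.1, 0.1, -1.1]
opening: 0.158
grasp_force: 58.7
```

Emit:
{"api": "apply_moves", "payload": {"moves": [{"jaw": 0, "offset": [0, 0, 0.5], "rot": [0, 0, 0]}, {"jaw": 0, "offset": [0, 0, 0.5], "rot": [0, 0, 0]}, {"jaw": 0, "offset": [0, 0, 0], "rot": [0, 0, 0]}, {"jaw": 0, "offset": [0, 0, 0], "rot": [0, 0, 0]}, {"jaw": 0, "offset": [0, 0, 0], "rot": [0, 0, 0]}]}}

```text
time_s: 8.05
eef_pos: [0.6661, -0.0233, 0.0891]
eef_rot: [0.014, 0.742, 0.67, 0.013]
wrist_force: [-0.7, 0.1, -1.2]
opening: 0.156
grasp_force: 58.7
```

```bash
python3 - <<'E'
from h import *
plan([(*lip(.006,-.0185,.006),0,30,7)])
for c in('side','scene'): floorfit(c)
E
```

```text
0 [-0.0, -1.0, 2.0] [0.2, -0.1, -0.0]; 0 [0, 0, 0] [0, 0, 0]; 0 [0, 0, 0] [0, 0, 0]; 0 [0, 0, 0] [0, 0, 0]; 0 [0, 0, 0] [0, 0, 0]
side 348 slopes deg [0.1  0.91] z0 -0.14 xmin -58.4
 wall y [-41.8 -29.7  34.9] x [-7.5 38.9]
scene 128 slopes deg [ 0.04 -0.09] z0 2.36 xmin -58.6
 wall y [-42.  -32.3  33.5] x [-7.5 38. ]
```

Emit:
{"api": "apply_moves", "payload": {"moves": [{"jaw": 0, "offset": [0, 0, 0.5], "rot": [0, 0, 0]}, {"jaw": 0, "offset": [0, 0, 0.5], "rot": [0, 0, 0]}, {"jaw": 0, "offset": [0, 0, 0.5], "rot": [0, 0, 0]}, {"jaw": 0, "offset": [0, 0, 0], "rot": [0, 0, 0]}, {"jaw": 0, "offset": [0, 0, 0], "rot": [0, 0, 0]}]}}

```text
time_s: 8.78
eef_pos: [0.6661, -0.0233, 0.0876]
eef_rot: [0.014, 0.742, 0.67, 0.013]
wrist_force: [0.3, -0.2, -1.9]
opening: 0.159
grasp_force: 58.7
```

Emit:
{"api": "apply_moves", "payload": {"moves": [{"jaw": 0, "offset": [0, 0, 0.5], "rot": [0, 0, 0]}, {"jaw": 0, "offset": [0, 0, 0.5], "rot": [0, 0, 0]}, {"jaw": 0, "offset": [0, 0, 0.5], "rot": [0, 0, 0]}, {"jaw": 0, "offset": [0, 0, 0], "rot": [0, 0, 0]}, {"jaw": 0, "offset": [0, 0, 0], "rot": [0, 0, 0]}]}}

```text
time_s: 9.4
eef_pos: [0.6666, -0.0233, 0.0868]
eef_rot: [0.014, 0.742, 0.67, 0.014]
wrist_force: [0.2, -0.3, 5.9]
opening: 0.156
grasp_force: 59.5
```

```bash
python3 - <<'E'
from h import *
o=ctrl.get_obs(); r=quat(o["eef_rot"]); d=R.from_euler('z',TY,degrees=True).apply([-1,0,0])
S=r*R.from_matrix(M).inv(); l=np.array(o["eef_pos"])+S.apply(np.array([-93,1.4,-78])/1000)
print("lip tray",R.from_euler('z',-TY,degrees=True).apply(l-[.5715,.006,0]).round(4), S.as_euler('zyx',degrees=True).round(2))
print((r.inv().apply(d)*10).round(2))
E
```

```text
lip tray [ 0.0077 -0.018   0.0052] [-5.81 -2.25 -0.16]
[-0.   -9.99 -0.39]
```

Emit:
{"api": "apply_moves", "payload": {"moves": [{"jaw": 0, "offset": [0, -8, -0.3], "rot": [0, 0, 0]}, {"jaw": 0, "offset": [0, -8, -0.3], "rot": [0, 0, 0]}, {"jaw": 0, "offset": [0, -8, -0.3], "rot": [0, 0, 0]}, {"jaw": 0, "offset": [0, -8, -0.4], "rot": [0, 0, 0]}, {"jaw": 0, "offset": [0, -8, -0.3], "rot": [0, 0, 0]}]}}

```text
time_s: 10.02
eef_pos: [0.6271, -0.0195, 0.0872]
eef_rot: [0.015, 0.742, 0.67, 0.014]
wrist_force: [1.9, -0.3, 5.5]
opening: 0.155
grasp_force: 59.7
```

Emit:
{"api": "apply_moves", "payload": {"moves": [{"jaw": 0, "offset": [0, -8, -0.3], "rot": [0, 0, 0]}, {"jaw": 0, "offset": [0, -8, -0.3], "rot": [0, 0, 0]}, {"jaw": 0, "offset": [0, -8, -0.3], "rot": [0, 0, 0]}, {"jaw": 0, "offset": [0, -8, -0.3], "rot": [0, 0, 0]}, {"jaw": 0, "offset": [0, -8, -0.3], "rot": [0, 0, 0]}]}}

```text
time_s: 10.65
eef_pos: [0.5874, -0.0154, 0.0871]
eef_rot: [0.015, 0.742, 0.67, 0.014]
wrist_force: [2.4, -0.2, 6.2]
opening: 0.157
grasp_force: 59.8
```

```bash
cat >> h.py <<'E'
def where(ref=(-43,0,0)):
    o=ctrl.get_obs(); S=quat(o["eef_rot"])*R.from_matrix(M).inv(); l=np.array(o["eef_pos"])+S.apply(np.array(ref)/1000-G2)
    print("t",o["time_s"],"ref tray",R.from_euler('z',-TY,degrees=True).apply(l-[.5715,.006,0]).round(4),"world",l.round(4), S.as_euler('zyx',degrees=True).round(2),"F",o["wrist_force"].round(1))
E
python3 - <<'E'
from h import *
where()
a,_=ctrl.camera("side"); b,_=ctrl.camera("scene")
save("t2.png",np.hstack([cv2.resize(i,(400,400),interpolation=cv2.INTER_CUBIC) for i in (a[160:280,250:370],b[160:260,270:370])]))
E
```

```text
t 10.65 ref tray [-0.0717 -0.0182  0.0054] world [ 0.4983 -0.0049  0.0054] [-5.82 -2.37 -0.19] F [ 2.4 -0.2  6.2]
```

View pics/t2.png

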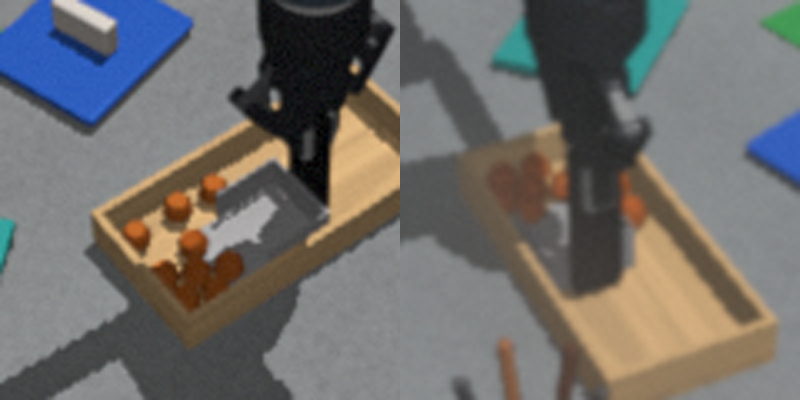

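The lumps of the two near columns are gathering at the lip, and the third column is untouched. I'll carry on to the end wall.

Emit:
{"api": "apply_moves", "payload": {"moves": [{"jaw": 0, "offset": [0, -6, -0.2], "rot": [0, 0, 0]}, {"jaw": 0, "offset": [0, -6, -0.2], "rot": [0, 0, 0]}, {"jaw": 0, "offset": [0, -6, -0.3], "rot": [0, 0, 0]}, {"jaw": 0, "offset": [0, -6, -0.2], "rot": [0, 0, 0]}, {"jaw": 0, "offset": [0, -6, -0.3], "rot": [0, 0, 0]}]}}

```text
time_s: 11.38
eef_pos: [0.558, -0.0125, 0.0874]
eef_rot: [0.016, 0.742, 0.67, 0.015]
wrist_force: [5.3, -0.1, 5.2]
opening: 0.161
grasp_force: 59.7
```

Emit:
{"api": "apply_moves", "payload": {"moves": [{"jaw": 0, "offset": [0, -4, -0.2], "rot": [0, 0, 0]}, {"jaw": 0, "offset": [0, -4, -0.2], "rot": [0, 0, 0]}, {"jaw": 0, "offset": [0, -2, -0.1], "rot": [0, 0, 0]}, {"jaw": 0, "offset": [0, -2, -0.1], "rot": [0, 0, 0]}, {"jaw": 0, "offset": [0, -1, 0], "rot": [0, 0, 0]}]}}

```text
time_s: 12.0
eef_pos: [0.5447, -0.0111, 0.0871]
eef_rot: [0.015, 0.742, 0.67, 0.014]
wrist_force: [3.0, -0.5, 5.3]
opening: 0.153
grasp_force: 59.7
```

```bash
python3 - <<'E'
from h import *
where()
a,_=ctrl.camera("side"); b,_=ctrl.camera("scene")
save("t3.png",np.hstack([cv2.resize(i,(400,400),interpolation=cv2.INTER_CUBIC) for i in (a[190:270,270:350],b[160:260,270:370])]))
E
```

```text
t 12.0 ref tray [-0.1146 -0.0182  0.0054] world [ 0.4556 -0.0005  0.0054] [-5.82 -2.36 -0.19] F [ 3.  -0.5  5.3]
```

View pics/t3.png

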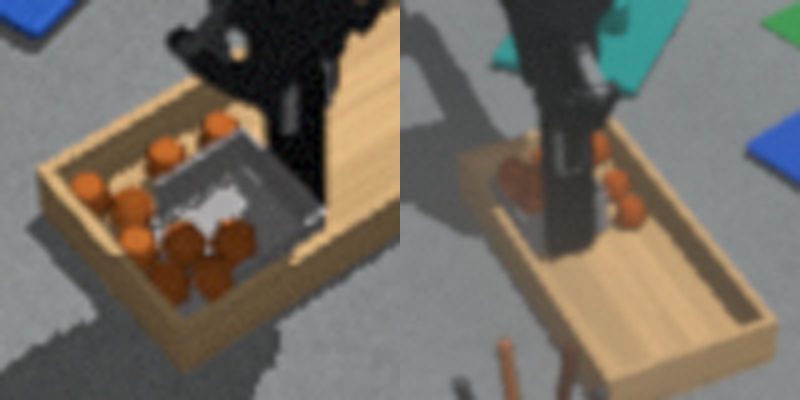

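Six lumps are in the pan, 5 mm short of the end wall. Finishing the push.

Emit:
{"api": "apply_moves", "payload": {"moves": [{"jaw": 0, "offset": [0, -2, -0.1], "rot": [0, 0, 0]}, {"jaw": 0, "offset": [0, -2, -0.1], "rot": [0, 0, 0]}, {"jaw": 0, "offset": [0, -1, 0], "rot": [0, 0, 0]}, {"jaw": 0, "offset": [0, 0, 0], "rot": [0, 0, 0]}, {"jaw": 0, "offset": [0, 0, 0], "rot": [0, 0, 0]}]}}

```text
time_s: 12.72
eef_pos: [0.5405, -0.0114, 0.0875]
eef_rot: [0.016, 0.742, 0.67, 0.014]
wrist_force: [4.5, -3.8, 5.8]
opening: 0.158
grasp_force: 59.7
```

```bash
cat >> h.py <<'E'
def lumps(c="side"):
    o=ctrl.get_obs(); S=quat(o["eef_rot"])*R.from_matrix(M).inv()
    im,d=ctrl.camera(c); W=cloud(c,d).reshape(-1,3); I=im.reshape(-1,3).astype(int)
    L=S.inv().apply(W-o["eef_pos"])*1000+G2*1000
    m=(I[:,0]>I[:,2]*2.2)&(I[:,0]>60)&(abs(L[:,0])<130)&(abs(L[:,1])<90)&(L[:,2]>6)&(L[:,2]<45)&(I[:,0]>I[:,1]*1.55)
    from scipy.cluster.hierarchy import fclusterdata
    P=L[m]; k=fclusterdata(P[:,:2],6,'distance',method='average',) if 0 else fclusterdata(P[:,:2],3.2,'distance')
    for i in set(k):
        if (k==i).sum()>12: print(" lump scoop-frame mean",P[k==i].mean(0).round(0),"ext",np.ptp(P[k==i],0).round(0),(k==i).sum())
    return im
E
python3 - <<'E'
from h import *
where(); lumps()
E
```

```text
t 12.725 ref tray [-0.1186 -0.0191  0.0055] world [ 0.4516 -0.001   0.0055] [-5.82 -2.45 -0.27] F [ 4.5 -3.8  5.8]
 lump scoop-frame mean [-32. -10.  18.] ext [16. 18. 19.] 47
 lump scoop-frame mean [-14.   2.  20.] ext [21. 17. 17.] 54
 lump scoop-frame mean [  6. -11.  18.] ext [19. 16. 13.] 53
 lump scoop-frame mean [-16. -21.  20.] ext [21. 20. 12.] 47
 lump scoop-frame mean [-32.  14.  18.] ext [16. 20. 14.] 44
 lump scoop-frame mean [-25.  37.  17.] ext [21. 19. 16.] 54
 lump scoop-frame mean [-31.  57.  16.] ext [15. 13. 15.] 32
 lump scoop-frame mean [44. 53. 14.] ext [19. 10. 11.] 21
 lump scoop-frame mean [10. 54. 15.] ext [18. 17.  9.] 39
```

```bash
cat >> h.py <<'E'
def heel(tx,ty,z,tilt): return scoop_tcp([43,0,0],TY,tilt,tray(tx,ty,z),G2)
E
python3 - <<'E'
from h import *
where((43,0,0))
plan([(*heel(-.030,-.0188,.012,-4),0,3,2),(*heel(-.028,-.0188,.012,-14),0,30,2.5),(*heel(-.028,-.0188,.10,-14),0,20,5)])
E
```

```text
t 12.775 ref tray [-0.0327 -0.0191  0.0092] world [ 0.537  -0.0097  0.0092] [-5.82 -2.45 -0.27] F [ 4.9 -3.2  5.4]
0 [0.1, 2.9, -0.3] [1.6, 0.0, -0.0]; 0 [0.0, 2.9, -0.5] [1.6, 0.0, -0.0]; 0 [0.1, 2.8, -0.5] [1.6, 0.0, -0.0]; 0 [0.1, 2.9, -0.5] [1.7, 0.0, -0.0]; 0 [-0.0, 4.0, 1.0] [2.5, 0.0, -0.0]
0 [-0.0, 4.0, -0.0] [2.5, 0.0, -0.0]; 0 [-0.0, 4.0, 0.0] [2.5, 0.0, -0.0]; 0 [-0.0, 4.0, 0.0] [2.5, 0.0, -0.0]; 0 [-0.0, -4.0, -17.0] [-0.0, 0.0, -0.0]; 0 [-0.0, -5.0, -17.0] [-0.0, 0.0, -0.0]
0 [-0.0, -4.0, -17.0] [-0.0, 0.0, -0.0]; 0 [-0.0, -4.0, -17.0] [-0.0, 0.0, -0.0]; 0 [-0.0, -5.0, -17.0] [-0.0, 0.0, -0.0]; 0 [0, 0, 0] [0, 0, 0]; 0 [0, 0, 0] [0, 0, 0]
```

Emit:
{"api": "apply_moves", "payload": {"moves": [{"jaw": 0, "offset": [0.1, 2.9, -0.3], "rot": [1.6, 0, 0]}, {"jaw": 0, "offset": [0, 2.9, -0.5], "rot": [1.6, 0, 0]}, {"jaw": 0, "offset": [0.1, 2.8, -0.5], "rot": [1.6, 0, 0]}, {"jaw": 0, "offset": [0.1, 2.9, -0.5], "rot": [1.7, 0, 0]}, {"jaw": 0, "offset": [0, 4, 1], "rot": [2.5, 0, 0]}]}}

```text
time_s: 13.4
eef_pos: [0.5531, -0.0109, 0.0862]
eef_rot: [-0.046, 0.741, 0.669, -0.041]
wrist_force: [0.4, 0.5, -1.9]
opening: 0.159
grasp_force: 58.8
```

Emit:
{"api": "apply_moves", "payload": {"moves": [{"jaw": 0, "offset": [0, 4, 0], "rot": [2.5, 0, 0]}, {"jaw": 0, "offset": [0, 4, 0], "rot": [2.5, 0, 0]}, {"jaw": 0, "offset": [0, 4, 0], "rot": [2.5, 0, 0]}, {"jaw": 0, "offset": [0, -2, -8], "rot": [0, 0, 0]}, {"jaw": 0, "offset": [0, 0, 0], "rot": [0, 0, 0]}]}}

```text
time_s: 14.02
eef_pos: [0.566, -0.0125, 0.0936]
eef_rot: [-0.093, 0.736, 0.665, -0.083]
wrist_force: [0.4, -0.0, -2.8]
opening: 0.159
grasp_force: 59.0
```

```bash
python3 - <<'E'
from h import *
where(); a=lumps()
save("t4.png",cv2.resize(a[180:280,260:360],(500,500),interpolation=cv2.INTER_CUBIC))
E
```

```text
t 14.025 ref tray [-0.113  -0.0175  0.0409] world [0.4573 0.     0.0409] [-5.98 14.18  1.55] F [ 0.4 -0.  -2.8]
 lump scoop-frame mean [-12. -16.  17.] ext [16. 19. 16.] 56
 lump scoop-frame mean [-32.  13.  16.] ext [18. 23. 14.] 63
 lump scoop-frame mean [-34. -11.  16.] ext [19. 19. 14.] 59
 lump scoop-frame mean [23. 12. 16.] ext [16. 19. 14.] 40
 lump scoop-frame mean [12. -9. 17.] ext [15. 17. 12.] 43
```

View pics/t4.png

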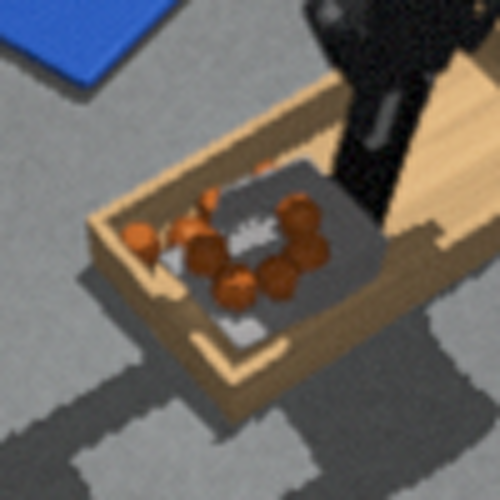

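Five lumps lie in the pan around (250,240). One was left beside the scoop at (185,230), along with the untouched column. I'll take these five to the tub.

```bash
cat >> h.py <<'E'
def tub(x,y,z): return np.array([.437,-.378,0])+R.from_euler('z',10.8,degrees=True).apply([x,y,z])
def lipt(x,y,z,tilt): return scoop_tcp([-43,0,0],10.8,tilt,tub(x,y,z),G2)
E
python3 - <<'E'
from h import *
plan([(*heel(-.028,-.018,.13,-15),0,28,5),(*lipt(.01,0,.15,-15),0,32,5),(*lipt(.01,0,.085,0),0,32,4)])
s=lipt(.01,0,.085,0);print()
plan([(*lipt(.01,0,.045,55),0,40,6)],s)
E
```

```text
0 [-0.0, -6.0, -27.0] [0.2, -0.0, 0.0]; 0 [-0.0, -6.0, -27.0] [0.2, -0.0, 0.0]; 0 [-0.0, -7.0, -26.0] [0.1, -0.1, 0.0]; 0 [-0.0, -6.0, -27.0] [0.2, 0.0, 0.0]; 0 [-31.0, 2.0, -0.0] [0.0, -0.4, -1.5]
0 [-32.0, 1.0, -0.0] [0.0, -0.4, -1.4]; 0 [-31.0, 0.0, -0.0] [0.0, -0.4, -1.5]; 0 [-31.0, -0.0, 0.0] [0.0, -0.4, -1.4]; 0 [-31.0, -1.0, 1.0] [0.0, -0.3, -1.5]; 0 [-32.0, -2.0, 0.0] [0.0, -0.4, -1.4]
0 [-31.0, -3.0, 1.0] [0.0, -0.4, -1.5]; 0 [-31.0, -4.0, 1.0] [0.0, -0.4, -1.4]; 0 [-31.0, -4.0, 2.0] [0.0, -0.4, -1.5]; 0 [-31.0, -5.0, 1.0] [0.0, -0.4, -1.5]; 0 [-30.0, -6.0, 2.0] [0.0, -0.4, -1.4]
0 [-0.0, -2.0, 10.0] [-3.7, 0.0, -0.0]; 0 [-0.0, -2.0, 11.0] [-3.8, 0.0, -0.0]; 0 [-0.0, -3.0, 10.0] [-3.7, 0.0, -0.0]; 0 [-0.0, -4.0, 10.0] [-3.8, 0.0, -0.0]; 0 [0, 0, 0] [0, 0, 0]

0 [0.0, -10.0, -0.0] [-5.5, 0.0, 0.0]; 0 [0.0, -11.0, -2.0] [-5.5, 0.0, -0.0]; 0 [-0.0, -10.0, -2.0] [-5.5, 0.0, -0.0]; 0 [0.0, -10.0, -3.0] [-5.5, 0.0, -0.0]; 0 [-0.0, -9.0, -4.0] [-5.5, 0.0, -0.0]
0 [0.0, -9.0, -5.0] [-5.5, 0.0, -0.0]; 0 [0.0, -9.0, -6.0] [-5.5, 0.0, -0.0]; 0 [-0.0, -8.0, -7.0] [-5.5, 0.0, -0.0]; 0 [-0.0, -7.0, -7.0] [-5.5, 0.0, -0.0]; 0 [-0.0, -6.0, -8.0] [-5.5, 0.0, -0.0]
```

Emit:
{"api": "apply_moves", "payload": {"moves": [{"jaw": 0, "offset": [0, -3, -12], "rot": [0.2, 0, 0]}, {"jaw": 0, "offset": [0, -6, -27], "rot": [0.2, 0, 0]}, {"jaw": 0, "offset": [0, -6, -26], "rot": [0.1, -0.1, 0]}, {"jaw": 0, "offset": [0, -6, -27], "rot": [0.2, 0, 0]}, {"jaw": 0, "offset": [0, -4, -15], "rot": [0, 0, 0]}]}}

```text
time_s: 14.7
eef_pos: [0.5694, -0.0132, 0.2054]
eef_rot: [-0.095, 0.736, 0.665, -0.087]
wrist_force: [-0.1, -0.3, -1.4]
opening: 0.157
grasp_force: 59.0
```

Emit:
{"api": "apply_moves", "payload": {"moves": [{"jaw": 0, "offset": [-6, 0, 0], "rot": [0, 0, 0]}, {"jaw": 0, "offset": [-12, 0, 0], "rot": [0, -0.2, -0.7]}, {"jaw": 0, "offset": [-20, 1, 0], "rot": [0, -0.2, -0.8]}, {"jaw": 0, "offset": [-28, 1, 0], "rot": [0, -0.4, -1.4]}, {"jaw": 0, "offset": [-31, 0, 0], "rot": [0, -0.4, -1.5]}]}}

```text
time_s: 15.32
eef_pos: [0.5625, -0.1112, 0.2007]
eef_rot: [-0.094, 0.708, 0.694, -0.092]
wrist_force: [-0.1, 0.2, -2.6]
opening: 0.16
grasp_force: 59.0
```

Emit:
{"api": "apply_moves", "payload": {"moves": [{"jaw": 0, "offset": [-31, 0, 0], "rot": [0, -0.4, -1.5]}, {"jaw": 0, "offset": [-31, -1, 1], "rot": [0, -0.4, -1.5]}, {"jaw": 0, "offset": [-31, -2, 0], "rot": [0, -0.4, -1.5]}, {"jaw": 0, "offset": [-31, -3, 1], "rot": [0, -0.4, -1.5]}, {"jaw": 0, "offset": [-31, -4, 1], "rot": [0, -0.4, -1.5]}]}}

```text
time_s: 15.95
eef_pos: [0.5569, -0.2668, 0.2004]
eef_rot: [-0.088, 0.659, 0.74, -0.098]
wrist_force: [-0.3, -0.3, -2.3]
opening: 0.154
grasp_force: 58.9
```

Emit:
{"api": "apply_moves", "payload": {"moves": [{"jaw": 0, "offset": [-28, -4, 1], "rot": [0, -0.4, -1.4]}, {"jaw": 0, "offset": [-22, -4, 1], "rot": [0, -0.3, -1]}, {"jaw": 0, "offset": [-16, -4, 1], "rot": [0, -0.2, -0.8]}, {"jaw": 0, "offset": [-8, -2, 1], "rot": [0, 0, 0]}, {"jaw": 0, "offset": [0, 0, 0], "rot": [0, 0, 0]}]}}

```text
time_s: 16.58
eef_pos: [0.5536, -0.3409, 0.2015]
eef_rot: [-0.084, 0.639, 0.758, -0.1]
wrist_force: [0.2, -0.2, -2.2]
opening: 0.156
grasp_force: 58.9
```

```bash
python3 - <<'E'
from h import *
where(); a=lumps(); print(np.round(ctrl.get_obs()["q"],2))
s=plan([(*lipt(.01,0,.085,0),0,25,3.2)])
print();plan([(*lipt(.01,0,.045,55),0,40,6)],s)
save("t5.png",cv2.resize(a[240:400,320:500],(675,600),interpolation=cv2.INTER_CUBIC))
E
```

```text
t 16.575 ref tray [-0.0891 -0.3752  0.1503] world [ 0.4449 -0.3583  0.1503] [10.16 14.81 -2.65] F [ 0.2 -0.2 -2.2]
 lump scoop-frame mean [-23.  -6.  17.] ext [20. 22. 15.] 116
 lump scoop-frame mean [-17.  17.  16.] ext [19. 21. 14.] 112
 lump scoop-frame mean [23. -8. 17.] ext [18. 21. 15.] 95
 lump scoop-frame mean [23. 16. 16.] ext [18. 21. 16.] 100
 lump scoop-frame mean [ -2. -14.  18.] ext [18. 21. 16.] 106
[-0.64  0.52  1.25 -0.19  1.56 -0.79]
0 [-3.0, -2.0, 8.0] [-3.0, -0.0, -0.2]; 0 [-4.0, -2.0, 9.0] [-3.0, -0.0, -0.2]; 0 [-3.0, -2.0, 8.0] [-3.0, -0.1, -0.2]; 0 [-3.0, -3.0, 8.0] [-3.0, 0.0, -0.2]; 0 [-4.0, -3.0, 8.0] [-3.0, 0.0, -0.1]

0 [0.0, -10.0, -0.0] [-5.5, 0.0, -0.0]; 0 [0.0, -11.0, -2.0] [-5.5, 0.0, -0.0]; 0 [0.0, -10.0, -2.0] [-5.5, 0.0, -0.0]; 0 [0.0, -10.0, -3.0] [-5.5, 0.0, -0.0]; 0 [0.0, -9.0, -4.0] [-5.5, 0.0, -0.0]
0 [0.0, -9.0, -5.0] [-5.5, 0.0, -0.0]; 0 [0.0, -9.0, -6.0] [-5.5, 0.0, -0.0]; 0 [0.0, -8.0, -7.0] [-5.5, 0.0, -0.0]; 0 [0.0, -7.0, -7.0] [-5.5, 0.0, -0.0]; 0 [0.0, -7.0, -8.0] [-5.5, 0.0, -0.0]
```

All five lumps are still in the pan. Now lowering and pouring.

Emit:
{"api": "apply_moves", "payload": {"moves": [{"jaw": 0, "offset": [-3, -2, 8], "rot": [-3, 0, -0.2]}, {"jaw": 0, "offset": [-4, -2, 9], "rot": [-3, 0, -0.2]}, {"jaw": 0, "offset": [-3, -2, 8], "rot": [-3, -0.1, -0.2]}, {"jaw": 0, "offset": [-3, -3, 8], "rot": [-3, 0, -0.2]}, {"jaw": 0, "offset": [-4, -3, 8], "rot": [-3, 0, -0.1]}]}}

```text
time_s: 17.25
eef_pos: [0.5392, -0.3597, 0.1635]
eef_rot: [0.001, 0.637, 0.771, 0.0]
wrist_force: [-0.7, 0.2, -1.6]
opening: 0.153
grasp_force: 58.9
```

Emit:
{"api": "apply_moves", "payload": {"moves": [{"jaw": 0, "offset": [0, -10, 0], "rot": [-5.5, 0, 0]}, {"jaw": 0, "offset": [0, -11, -2], "rot": [-5.5, 0, 0]}, {"jaw": 0, "offset": [0, -10, -2], "rot": [-5.5, 0, 0]}, {"jaw": 0, "offset": [0, -10, -3], "rot": [-5.5, 0, 0]}, {"jaw": 0, "offset": [0, -9, -4], "rot": [-5.5, 0, 0]}]}}

```text
time_s: 17.88
eef_pos: [0.4883, -0.3695, 0.1654]
eef_rot: [0.153, 0.618, 0.749, 0.184]
wrist_force: [0.4, -1.0, -2.0]
opening: 0.157
grasp_force: 59.1
```

Emit:
{"api": "apply_moves", "payload": {"moves": [{"jaw": 0, "offset": [0, -9, -5], "rot": [-5.5, 0, 0]}, {"jaw": 0, "offset": [0, -9, -6], "rot": [-5.5, 0, 0]}, {"jaw": 0, "offset": [0, -8, -7], "rot": [-5.5, 0, 0]}, {"jaw": 0, "offset": [0, -7, -7], "rot": [-5.5, 0, 0]}, {"jaw": 0, "offset": [0, -7, -8], "rot": [-5.5, 0, 0]}]}}

```text
time_s: 18.5
eef_pos: [0.437, -0.3798, 0.1665]
eef_rot: [0.296, 0.564, 0.684, 0.356]
wrist_force: [0.4, 0.6, -1.5]
opening: 0.156
grasp_force: 59.1
```

```bash
python3 - <<'E'
from h import *
where(); print(np.round(ctrl.get_obs()["q"],2))
a,_=ctrl.camera("side"); b,_=ctrl.camera("scene")
save("t5.png",np.hstack([cv2.resize(i,(400,400),interpolation=cv2.INTER_CUBIC) for i in (a[240:400,330:490],b[150:300,100:250])]))
E
```

```text
t 18.5 ref tray [-0.0847 -0.3933  0.0456] world [ 0.4475 -0.3767  0.0456] [ 18.53 -53.72  14.96] F [ 0.4  0.6 -1.5]
[-1.43  0.24  2.01  1.05  1.23 -2.18]
```

View pics/t5.png

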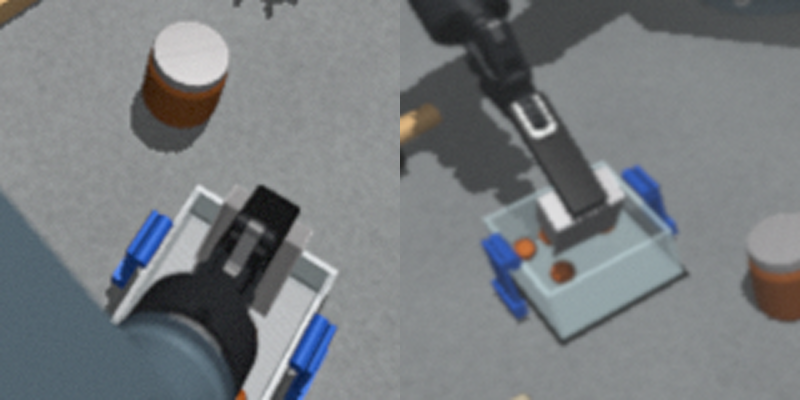

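The lumps have slid out into the tub: (525,247), (562,272) and more under the lip. Raising the scoop and levelling it.

```bash
python3 - <<'E'
from h import *
s=lipt(.01,0,.045,55)
s=plan([(*lipt(.012,0,.12,55),0,30,6)]);print()
s=plan([(*lipt(.012,0,.14,0),0,40,6)],s);print()
E
```

```text
0 [0.0, 21.0, -14.0] [0.0, 0.0, -0.1]; 0 [0.0, 22.0, -14.0] [0.0, 0.0, -0.0]; 0 [0.0, 21.0, -13.0] [0.0, 0.0, -0.1]; 0 [0, 0, 0] [0, 0, 0]; 0 [0, 0, 0] [0, 0, 0]

0 [0.0, 4.0, 10.0] [5.5, 0.0, 0.0]; 0 [0.0, 5.0, 9.0] [5.5, 0.0, 0.0]; 0 [0.0, 6.0, 9.0] [5.5, 0.0, 0.0]; 0 [0.0, 7.0, 8.0] [5.5, 0.0, 0.0]; 0 [0.0, 7.0, 8.0] [5.5, 0.0, 0.0]
0 [0.0, 8.0, 6.0] [5.5, 0.0, 0.0]; 0 [0.0, 9.0, 6.0] [5.5, 0.0, 0.0]; 0 [0.0, 9.0, 5.0] [5.5, 0.0, 0.0]; 0 [0.0, 10.0, 4.0] [5.5, 0.0, 0.0]; 0 [0.0, 10.0, 4.0] [5.5, 0.0, 0.0]
```

Emit:
{"api": "apply_moves", "payload": {"moves": [{"jaw": 0, "offset": [0, 0, 0], "rot": [0, 0, 0]}, {"jaw": 0, "offset": [0, 0, 0], "rot": [0, 0, 0]}, {"jaw": 0, "offset": [0, 21, -14], "rot": [0, 0, 0]}, {"jaw": 0, "offset": [0, 22, -14], "rot": [0, 0, 0]}, {"jaw": 0, "offset": [0, 21, -13], "rot": [0, 0, 0]}]}}

```text
time_s: 19.23
eef_pos: [0.4408, -0.379, 0.2432]
eef_rot: [0.295, 0.565, 0.684, 0.355]
wrist_force: [0.7, -0.1, -0.7]
opening: 0.155
grasp_force: 59.3
```

Emit:
{"api": "apply_moves", "payload": {"moves": [{"jaw": 0, "offset": [0, 4, 10], "rot": [5.5, 0, 0]}, {"jaw": 0, "offset": [0, 5, 9], "rot": [5.5, 0, 0]}, {"jaw": 0, "offset": [0, 6, 9], "rot": [5.5, 0, 0]}, {"jaw": 0, "offset": [0, 7, 8], "rot": [5.5, 0, 0]}, {"jaw": 0, "offset": [0, 7, 8], "rot": [5.5, 0, 0]}]}}

```text
time_s: 19.85
eef_pos: [0.4921, -0.3692, 0.2314]
eef_rot: [0.152, 0.619, 0.749, 0.181]
wrist_force: [0.2, 0.3, -1.7]
opening: 0.157
grasp_force: 59.3
```

Emit:
{"api": "apply_moves", "payload": {"moves": [{"jaw": 0, "offset": [0, 8, 6], "rot": [5.5, 0, 0]}, {"jaw": 0, "offset": [0, 9, 6], "rot": [5.5, 0, 0]}, {"jaw": 0, "offset": [0, 9, 5], "rot": [5.5, 0, 0]}, {"jaw": 0, "offset": [0, 10, 4], "rot": [5.5, 0, 0]}, {"jaw": 0, "offset": [0, 10, 4], "rot": [5.5, 0, 0]}]}}

```text
time_s: 20.48
eef_pos: [0.543, -0.3593, 0.2203]
eef_rot: [0.001, 0.637, 0.771, -0.002]
wrist_force: [0.0, -0.5, -1.8]
opening: 0.157
grasp_force: 59.2
```

```bash
cat >> h.py <<'E'
def orange(c="side"):
    from scipy.cluster.hierarchy import fclusterdata
    im,d=ctrl.camera(c); W=cloud(c,d).reshape(-1,3); I=im.reshape(-1,3).astype(int)
    m=(I[:,0]>I[:,2]*2.2)&(I[:,0]>60)&(I[:,0]>I[:,1]*1.55)&(W[:,0]>.3)&(W[:,0]<.75)&(W[:,1]<.1)&(W[:,2]<.2)&(W[:,2]>.005)
    m&=~(np.hypot(W[:,0]-.6,W[:,1]+.228)<.06)
    P=W[m]; k=fclusterdata(P[:,:2]*1000,3.2,'distance')
    for i in set(k):
        if (k==i).sum()>8:
            q=P[k==i]; t=R.from_euler('z',-TY,degrees=True).apply(q.mean(0)-[.5715,.006,0])
            b=R.from_euler('z',-10.8,degrees=True).apply(q.mean(0)-[.437,-.378,0])
            print(c,(k==i).sum(),"world",q.mean(0).round(3),"tray" if q.mean(0)[1]>-.15 else "tub",(t if q.mean(0)[1]>-.15 else b).round(3)*1000,"ext",np.ptp(q,0).round(3))
    return im
E
python3 - <<'E'
from h import *
where(); 
for c in("side","scene"): orange(c); floorfit(c)
E
```

```text
t 20.475 ref tray [-0.081  -0.3918  0.1424] world [ 0.4513 -0.3756  0.1424] [10.83  0.08 -0.19] F [ 0.  -0.5 -1.8]
side 51 world [0.54  0.039 0.021] tray [-35.  30.  21.] ext [0.02  0.018 0.015]
side 51 world [0.486 0.042 0.022] tray [-89.  27.  22.] ext [0.019 0.017 0.018]
side 41 world [0.508 0.044 0.02 ] tray [-67.  32.  20.] ext [0.017 0.014 0.015]
side 11 world [0.514 0.051 0.023] tray [-62.  39.  23.] ext [0.011 0.008 0.008]
side 39 world [0.469 0.055 0.022] tray [-107.   39.   22.] ext [0.014 0.017 0.017]
side 76 world [ 0.49  -0.397  0.023] tub [ 49. -29.  23.] ext [0.019 0.019 0.011]
side 24 world [ 0.398 -0.427  0.023] tub [-48. -40.  23.] ext [0.009 0.014 0.011]
side 78 world [ 0.394 -0.348  0.023] tub [-36.  37.  23.] ext [0.018 0.018 0.013]
side 28 world [ 0.388 -0.375  0.024] tub [-48.  12.  24.] ext [0.009 0.016 0.008]
side 13 world [ 0.391 -0.398  0.024] tub [-49. -11.  24.] ext [0.006 0.013 0.004]
side 1015 slopes deg [ 0.11 -0.03] z0 -0.15 xmin -43.6
 wall y [-30.3  33.2  35.5] x [-7.9 38.8]
scene 23 world [0.55  0.039 0.022] tray [-24.  31.  22.] ext [0.01  0.014 0.014]
scene 17 world [0.496 0.042 0.024] tray [-79.  29.  24.] ext [0.008 0.013 0.01 ]
scene 22 world [0.521 0.045 0.022] tray [-54.  34.  22.] ext [0.01  0.012 0.014]
scene 13 world [0.473 0.058 0.023] tray [-103.   42.   23.] ext [0.011 0.008 0.009]
scene 20 world [ 0.394 -0.401  0.025] tub [-47. -15.  25.] ext [0.009 0.012 0.012]
scene 10 world [ 0.401 -0.427  0.023] tub [-44. -42.  23.] ext [0.004 0.009 0.008]
scene 105 slopes deg [ 0.09 -0.9 ] z0 2.39 xmin -43.6
 wall y [-31.1 -30.   35.6] x [-6.4 38.3]
```

Five lumps are on the tub floor and the scoop is empty. Four lumps remain in the tray, at y of about +28 to +41 mm. Second pass at ty = +20 mm.

```bash
python3 - <<'E'
from h import *
s=plan([(*lip(.008,.020,.125),0,45,7)]);print()
plan([(*lip(.008,.020,.008),0,25,7)],s)
E
```

```text
0 [38.0, 22.0, 1.0] [-0.2, -0.0, 1.9]; 0 [39.0, 20.0, 2.0] [-0.2, -0.1, 1.8]; 0 [39.0, 20.0, 1.0] [-0.2, 0.0, 1.9]; 0 [40.0, 18.0, 2.0] [-0.3, -0.0, 1.8]; 0 [41.0, 17.0, 2.0] [-0.2, -0.0, 1.9]
0 [41.0, 15.0, 1.0] [-0.2, -0.1, 1.8]; 0 [41.0, 14.0, 2.0] [-0.2, -0.0, 1.9]; 0 [43.0, 13.0, 2.0] [-0.2, -0.0, 1.8]; 0 [42.0, 11.0, 1.0] [-0.2, -0.1, 1.9]; 0 [0, 0, 0] [0, 0, 0]

0 [-0.0, -1.0, 23.0] [-0.0, 0.0, -0.0]; 0 [-0.0, -0.0, 24.0] [-0.0, 0.0, -0.0]; 0 [-0.0, -1.0, 23.0] [-0.0, 0.0, -0.0]; 0 [-0.0, -1.0, 24.0] [-0.0, 0.0, -0.0]; 0 [-0.0, -1.0, 23.0] [-0.0, 0.0, -0.0]
```

Emit:
{"api": "apply_moves", "payload": {"moves": [{"jaw": 0, "offset": [38, 22, 1], "rot": [-0.2, 0, 1.9]}, {"jaw": 0, "offset": [39, 20, 2], "rot": [-0.2, -0.1, 1.8]}, {"jaw": 0, "offset": [39, 20, 1], "rot": [-0.2, 0, 1.9]}, {"jaw": 0, "offset": [40, 18, 2], "rot": [-0.3, 0, 1.8]}, {"jaw": 0, "offset": [41, 17, 2], "rot": [-0.2, 0, 1.9]}]}}

```text
time_s: 21.3
eef_pos: [0.6134, -0.1519, 0.212]
eef_rot: [0.008, 0.699, 0.715, 0.007]
wrist_force: [-0.1, -0.2, -2.0]
opening: 0.154
grasp_force: 59.5
```

Emit:
{"api": "apply_moves", "payload": {"moves": [{"jaw": 0, "offset": [41, 15, 1], "rot": [-0.2, -0.1, 1.8]}, {"jaw": 0, "offset": [41, 14, 2], "rot": [-0.2, 0, 1.9]}, {"jaw": 0, "offset": [43, 13, 2], "rot": [-0.2, 0, 1.8]}, {"jaw": 0, "offset": [42, 11, 1], "rot": [-0.2, -0.1, 1.9]}, {"jaw": 0, "offset": [0, 0, 0], "rot": [0, 0, 0]}]}}

```text
time_s: 21.92
eef_pos: [0.6705, 0.0159, 0.2068]
eef_rot: [0.013, 0.742, 0.67, 0.012]
wrist_force: [-0.4, 0.6, -1.8]
opening: 0.154
grasp_force: 59.5
```

Emit:
{"api": "apply_moves", "payload": {"moves": [{"jaw": 0, "offset": [0, -1, 23], "rot": [0, 0, 0]}, {"jaw": 0, "offset": [0, 0, 24], "rot": [0, 0, 0]}, {"jaw": 0, "offset": [0, -1, 20], "rot": [0, 0, 0]}, {"jaw": 0, "offset": [0, 0, 0], "rot": [0, 0, 0]}, {"jaw": 0, "offset": [0, 0, 0], "rot": [0, 0, 0]}]}}

```text
time_s: 22.55
eef_pos: [0.6714, 0.0125, 0.1404]
eef_rot: [0.013, 0.743, 0.669, 0.011]
wrist_force: [0.4, -0.4, -1.0]
opening: 0.155
grasp_force: 59.4
```

```bash
python3 - <<'E'
from h import *
where()
plan([(*lip(.008,.020,.0085),0,25,7)])
E
```

```text
t 22.55 ref tray [0.0085 0.0182 0.0592] world [0.5818 0.0232 0.0592] [-5.97 -1.98 -0.27] F [ 0.4 -0.4 -1. ]
0 [1.0, -1.0, 17.0] [-0.0, 0.0, -0.1]; 0 [0.0, -1.0, 17.0] [-0.0, 0.0, -0.0]; 0 [1.0, -0.0, 17.0] [-0.0, 0.1, -0.1]; 0 [0, 0, 0] [0, 0, 0]; 0 [0, 0, 0] [0, 0, 0]
```

Emit:
{"api": "apply_moves", "payload": {"moves": [{"jaw": 0, "offset": [1, -1, 17], "rot": [0, 0, -0.1]}, {"jaw": 0, "offset": [0, -1, 17], "rot": [0, 0, 0]}, {"jaw": 0, "offset": [1, 0, 16], "rot": [0, 0, -0.1]}, {"jaw": 0, "offset": [0, 0, 2], "rot": [0, 0, 0]}, {"jaw": 0, "offset": [0, 0, 1], "rot": [0, 0, 0]}]}}

```text
time_s: 23.18
eef_pos: [0.6706, 0.0152, 0.086]
eef_rot: [0.012, 0.741, 0.671, 0.01]
wrist_force: [-1.7, 0.3, 3.2]
opening: 0.155
grasp_force: 60.0
```

Emit:
{"api": "apply_moves", "payload": {"moves": [{"jaw": 0, "offset": [0, 0, 0.5], "rot": [0, 0, 0]}, {"jaw": 0, "offset": [0, 0, 0.5], "rot": [0, 0, 0]}, {"jaw": 0, "offset": [0, 0, 0], "rot": [0, 0, 0]}, {"jaw": 0, "offset": [0, 0, 0], "rot": [0, 0, 0]}, {"jaw": 0, "offset": [0, 0, 0], "rot": [0, 0, 0]}]}}

```text
time_s: 23.8
eef_pos: [0.671, 0.0151, 0.086]
eef_rot: [0.013, 0.741, 0.671, 0.011]
wrist_force: [-2.2, 0.9, 6.0]
opening: 0.16
grasp_force: 60.4
```

```bash
python3 - <<'E'
from h import *
where()
E
```

```text
t 23.8 ref tray [0.0077 0.0203 0.0049] world [0.5813 0.0254 0.0049] [-5.74 -1.91 -0.26] F [-2.2  0.9  6. ]
```

Emit:
{"api": "apply_moves", "payload": {"moves": [{"jaw": 0, "offset": [0, -8, -0.3], "rot": [0, 0, 0]}, {"jaw": 0, "offset": [0, -8, -0.3], "rot": [0, 0, 0]}, {"jaw": 0, "offset": [0, -8, -0.2], "rot": [0, 0, 0]}, {"jaw": 0, "offset": [0, -8, -0.3], "rot": [0, 0, 0]}, {"jaw": 0, "offset": [0, -8, -0.3], "rot": [0, 0, 0]}]}}

```text
time_s: 24.42
eef_pos: [0.6321, 0.0188, 0.0866]
eef_rot: [0.014, 0.742, 0.671, 0.012]
wrist_force: [2.2, -0.3, 5.2]
opening: 0.156
grasp_force: 60.3
```

Emit:
{"api": "apply_moves", "payload": {"moves": [{"jaw": 0, "offset": [0, -8, -0.2], "rot": [0, 0, 0]}, {"jaw": 0, "offset": [0, -8, -0.3], "rot": [0, 0, 0]}, {"jaw": 0, "offset": [0, -8, -0.3], "rot": [0, 0, 0]}, {"jaw": 0, "offset": [0, -8, -0.2], "rot": [0, 0, 0]}, {"jaw": 0, "offset": [0, -8, -0.3], "rot": [0, 0, 0]}]}}

```text
time_s: 25.05
eef_pos: [0.5924, 0.0227, 0.0866]
eef_rot: [0.014, 0.742, 0.671, 0.012]
wrist_force: [2.1, 0.1, 5.8]
opening: 0.154
grasp_force: 60.3
```

```bash
python3 - <<'E'
from h import *
where(); lumps()
E
```

```text
t 25.05 ref tray [-0.0709  0.02    0.0052] world [0.503  0.033  0.0052] [-5.75 -2.12 -0.3 ] F [2.1 0.1 5.8]
 lump scoop-frame mean [-78.  -9.  19.] ext [19. 18. 17.] 51
 lump scoop-frame mean [-51.  -4.  18.] ext [20. 16. 17.] 52
 lump scoop-frame mean [-80.  19.  18.] ext [16. 19. 15.] 42
 lump scoop-frame mean [-59.  20.  15.] ext [24. 18. 17.] 64
```

Emit:
{"api": "apply_moves", "payload": {"moves": [{"jaw": 0, "offset": [0, -6, -0.2], "rot": [0, 0, 0]}, {"jaw": 0, "offset": [0, -6, -0.2], "rot": [0, 0, 0]}, {"jaw": 0, "offset": [0, -6, -0.2], "rot": [0, 0, 0]}, {"jaw": 0, "offset": [0, -6, -0.3], "rot": [0, 0, 0]}, {"jaw": 0, "offset": [0, -6, -0.2], "rot": [0, 0, 0]}]}}

```text
time_s: 25.72
eef_pos: [0.5628, 0.0257, 0.0867]
eef_rot: [0.014, 0.742, 0.671, 0.012]
wrist_force: [2.8, -1.0, 4.5]
opening: 0.155
grasp_force: 60.4
```

Emit:
{"api": "apply_moves", "payload": {"moves": [{"jaw": 0, "offset": [0, -6, -0.2], "rot": [0, 0, 0]}, {"jaw": 0, "offset": [0, -6, -0.2], "rot": [0, 0, 0]}, {"jaw": 0, "offset": [0, -4, -0.2], "rot": [0, 0, 0]}, {"jaw": 0, "offset": [0, -2, -0.1], "rot": [0, 0, 0]}, {"jaw": 0, "offset": [0, 0, 0], "rot": [0, 0, 0]}]}}

```text
time_s: 26.35
eef_pos: [0.5447, 0.0276, 0.0866]
eef_rot: [0.014, 0.742, 0.671, 0.012]
wrist_force: [1.5, 0.2, 4.7]
opening: 0.155
grasp_force: 60.2
```

```bash
python3 - <<'E'
from h import *
where(); lumps(); where((43,0,0))
plan([(*heel(-.030,.020,.012,-4),0,3,2),(*heel(-.028,.020,.012,-16),0,30,2.5)])
E
```

```text
t 26.35 ref tray [-0.1189  0.0199  0.0052] world [0.4553 0.0379 0.0052] [-5.76 -2.11 -0.3 ] F [1.5 0.2 4.7]
 lump scoop-frame mean [-22. -10.  20.] ext [39. 26. 17.] 105
 lump scoop-frame mean [-11.  16.  18.] ext [20. 18. 17.] 52
 lump scoop-frame mean [-32.  17.  18.] ext [16. 20. 12.] 44
t 26.4 ref tray [-0.0329  0.02    0.0084] world [0.5408 0.0292 0.0084] [-5.75 -2.1  -0.3 ] F [ 2.9 -0.1  5.3]
0 [-0.0, 2.8, -0.6] [1.5, 0.0, 0.0]; 0 [-0.1, 2.8, -0.6] [1.6, 0.0, 0.0]; 0 [-0.0, 2.8, -0.7] [1.5, 0.1, 0.0]; 0 [-0.1, 2.8, -0.8] [1.5, -0.0, 0.0]; 0 [0.0, 4.0, 1.0] [2.4, -0.0, 0.0]
0 [0.0, 3.0, 0.0] [2.4, -0.0, 0.0]; 0 [0.0, 4.0, 0.0] [2.4, -0.0, 0.0]; 0 [0.0, 4.0, 0.0] [2.4, -0.0, 0.0]; 0 [0.0, 3.0, 0.0] [2.4, -0.0, 0.0]; 0 [0, 0, 0] [0, 0, 0]
```

All four are in the pan. Tilting back and lifting.

Emit:
{"api": "apply_moves", "payload": {"moves": [{"jaw": 0, "offset": [0, 2.8, -0.6], "rot": [1.5, 0, 0]}, {"jaw": 0, "offset": [-0.1, 2.8, -0.6], "rot": [1.6, 0, 0]}, {"jaw": 0, "offset": [0, 2.8, -0.7], "rot": [1.5, 0, 0]}, {"jaw": 0, "offset": [0, 2.8, -0.8], "rot": [1.5, 0, 0]}, {"jaw": 0, "offset": [0, 4, 1], "rot": [2.4, 0, 0]}]}}

```text
time_s: 27.02
eef_pos: [0.5582, 0.0263, 0.0866]
eef_rot: [-0.043, 0.74, 0.67, -0.04]
wrist_force: [0.4, 0.1, -2.0]
opening: 0.157
grasp_force: 59.4
```

Emit:
{"api": "apply_moves", "payload": {"moves": [{"jaw": 0, "offset": [0, 3, 0], "rot": [2.4, 0, 0]}, {"jaw": 0, "offset": [0, 4, 0], "rot": [2.4, 0, 0]}, {"jaw": 0, "offset": [0, 4, 0], "rot": [2.4, 0, 0]}, {"jaw": 0, "offset": [0, 3, 0], "rot": [2.4, 0, 0]}, {"jaw": 0, "offset": [0, -4, -14], "rot": [0, 0, 0]}]}}

```text
time_s: 27.65
eef_pos: [0.5714, 0.0249, 0.0975]
eef_rot: [-0.106, 0.734, 0.664, -0.096]
wrist_force: [-0.3, 0.4, -2.4]
opening: 0.161
grasp_force: 59.4
```

Emit:
{"api": "apply_moves", "payload": {"moves": [{"jaw": 0, "offset": [0, -7, -26], "rot": [0, 0, 0]}, {"jaw": 0, "offset": [0, -7, -26], "rot": [0, 0, 0]}, {"jaw": 0, "offset": [0, -7, -26], "rot": [0, 0, 0]}, {"jaw": 0, "offset": [0, -6, -20], "rot": [0, 0, 0]}, {"jaw": 0, "offset": [0, 0, 0], "rot": [0, 0, 0]}]}}

```text
time_s: 28.28
eef_pos: [0.5747, 0.0248, 0.2029]
eef_rot: [-0.102, 0.734, 0.664, -0.094]
wrist_force: [0.1, 0.5, -1.9]
opening: 0.155
grasp_force: 59.4
```

```bash
python3 - <<'E'
from h import *
where(); orange("side"); lumps()
plan([(*lipt(.012,0,.16,-15),0,32,5)])
E
```

```text
t 28.275 ref tray [-0.1095  0.0202  0.1535] world [0.4646 0.0372 0.1535] [-5.96 15.86  1.55] F [ 0.1  0.5 -1.9]
side 68 world [0.491 0.051 0.163] tray [-85.  37. 163.] ext [0.018 0.018 0.014]
side 10 world [0.521 0.054 0.158] tray [-55.  42. 158.] ext [0.013 0.011 0.005]
side 50 world [0.514 0.047 0.156] tray [-61.  35. 156.] ext [0.016 0.021 0.013]
side 54 world [0.512 0.026 0.158] tray [-61.  14. 158.] ext [0.017 0.017 0.014]
side 57 world [0.534 0.024 0.153] tray [-39.  14. 153.] ext [0.021 0.017 0.016]
side 80 world [ 0.491 -0.397  0.022] tub [ 49. -29.  22.] ext [0.019 0.019 0.013]
side 31 world [ 0.398 -0.426  0.022] tub [-47. -40.  22.] ext [0.011 0.014 0.013]
side 82 world [ 0.394 -0.348  0.023] tub [-37.  37.  23.] ext [0.02  0.019 0.012]
side 23 world [ 0.392 -0.399  0.023] tub [-49. -12.  23.] ext [0.008 0.015 0.008]
side 37 world [ 0.388 -0.375  0.024] tub [-47.  12.  24.] ext [0.012 0.017 0.01 ]
 lump scoop-frame mean [-23.  15.  15.] ext [14. 16. 15.] 50
 lump scoop-frame mean [-14.  20.  19.] ext [10. 15.  6.] 17
 lump scoop-frame mean [25. -7. 19.] ext [17. 18. 15.] 52
 lump scoop-frame mean [ 3. -5. 18.] ext [20. 21. 17.] 68
 lump scoop-frame mean [ 4. 17. 16.] ext [14. 17. 15.] 49
0 [-32.0, 2.0, -1.0] [-0.1, -0.4, -1.3]; 0 [-32.0, 0.0, -2.0] [-0.1, -0.3, -1.4]; 0 [-31.0, 0.0, -0.0] [-0.1, -0.4, -1.3]; 0 [-32.0, -0.0, -1.0] [-0.1, -0.4, -1.3]; 0 [-32.0, -2.0, -1.0] [-0.1, -0.3, -1.3]
0 [-32.0, -2.0, -0.0] [-0.1, -0.4, -1.4]; 0 [-31.0, -3.0, -0.0] [-0.1, -0.4, -1.3]; 0 [-32.0, -3.0, -0.0] [-0.1, -0.3, -1.3]; 0 [-32.0, -5.0, 0.0] [-0.1, -0.4, -1.4]; 0 [-31.0, -5.0, 0.0] [-0.1, -0.4, -1.3]
0 [-31.0, -6.0, 1.0] [-0.1, -0.3, -1.3]; 0 [-31.0, -6.0, 1.0] [-0.1, -0.4, -1.3]; 0 [0, 0, 0] [0, 0, 0]; 0 [0, 0, 0] [0, 0, 0]; 0 [0, 0, 0] [0, 0, 0]
```

The tray is empty, with four lumps in the scoop and five in the tub. Carrying them over.

Emit:
{"api": "apply_moves", "payload": {"moves": [{"jaw": 0, "offset": [-8, 0, -1], "rot": [0, 0, 0]}, {"jaw": 0, "offset": [-16, 1, -1], "rot": [0, -0.2, -0.7]}, {"jaw": 0, "offset": [-24, 1, -1], "rot": [0, -0.3, -1]}, {"jaw": 0, "offset": [-32, 0, -1], "rot": [-0.1, -0.4, -1.4]}, {"jaw": 0, "offset": [-32, 0, -1], "rot": [-0.1, -0.4, -1.4]}]}}

```text
time_s: 29.0
eef_pos: [0.5683, -0.0891, 0.2044]
eef_rot: [-0.099, 0.706, 0.694, -0.098]
wrist_force: [-0.4, -0.7, -0.9]
opening: 0.153
grasp_force: 59.4
```

Emit:
{"api": "apply_moves", "payload": {"moves": [{"jaw": 0, "offset": [-32, -1, 0], "rot": [-0.1, -0.4, -1.4]}, {"jaw": 0, "offset": [-32, -2, 0], "rot": [-0.1, -0.4, -1.4]}, {"jaw": 0, "offset": [-32, -3, 0], "rot": [-0.1, -0.4, -1.4]}, {"jaw": 0, "offset": [-32, -4, 0], "rot": [-0.1, -0.4, -1.4]}, {"jaw": 0, "offset": [-32, -5, 0], "rot": [-0.1, -0.4, -1.4]}]}}

```text
time_s: 29.62
eef_pos: [0.5587, -0.2497, 0.2087]
eef_rot: [-0.09, 0.661, 0.738, -0.101]
wrist_force: [-0.9, -0.4, -2.3]
opening: 0.156
grasp_force: 59.4
```

Emit:
{"api": "apply_moves", "payload": {"moves": [{"jaw": 0, "offset": [-32, -5, 0], "rot": [-0.1, -0.4, -1.4]}, {"jaw": 0, "offset": [-28, -5, 1], "rot": [-0.1, -0.4, -1.4]}, {"jaw": 0, "offset": [-22, -4, 1], "rot": [0, -0.3, -1]}, {"jaw": 0, "offset": [-16, -3, 1], "rot": [0, 0, 0]}, {"jaw": 0, "offset": [-8, 0, 0], "rot": [0, 0, 0]}]}}

```text
time_s: 30.25
eef_pos: [0.557, -0.3562, 0.2106]
eef_rot: [-0.085, 0.637, 0.76, -0.103]
wrist_force: [-0.1, 0.5, -2.6]
opening: 0.159
grasp_force: 59.4
```

```bash
python3 - <<'E'
from h import *
where(); lumps()
s=plan([(*lipt(.012,0,.09,0),0,25,3.2)])
print();plan([(*lipt(.012,0,.05,55),0,40,6)],s)
E
```

```text
t 30.25 ref tray [-0.0843 -0.3907  0.16  ] world [ 0.4481 -0.3742  0.16  ] [10.46 15.08 -2.86] F [-0.1  0.5 -2.6]
 lump scoop-frame mean [-13.  19.  17.] ext [21. 21. 16.] 117
 lump scoop-frame mean [26. -1. 19.] ext [16. 21. 18.] 85
 lump scoop-frame mean [ 7.  8. 18.] ext [26. 42. 17.] 205
0 [-0.0, -1.0, 9.0] [-3.1, 0.0, -0.1]; 0 [-0.0, -2.0, 9.0] [-3.0, 0.0, -0.2]; 0 [-0.0, -2.0, 9.0] [-3.1, 0.0, -0.1]; 0 [0.0, -2.0, 9.0] [-3.1, 0.0, -0.2]; 0 [0.0, -3.0, 9.0] [-3.0, 0.1, -0.1]

0 [0.0, -10.0, -0.0] [-5.5, -0.0, -0.0]; 0 [0.0, -11.0, -2.0] [-5.5, -0.0, -0.0]; 0 [0.0, -10.0, -2.0] [-5.5, -0.0, -0.0]; 0 [0.0, -10.0, -3.0] [-5.5, -0.0, -0.0]; 0 [0.0, -9.0, -4.0] [-5.5, -0.0, -0.0]
0 [0.0, -9.0, -5.0] [-5.5, -0.0, -0.0]; 0 [0.0, -9.0, -6.0] [-5.5, -0.0, -0.0]; 0 [0.0, -8.0, -7.0] [-5.5, -0.0, -0.0]; 0 [0.0, -7.0, -7.0] [-5.5, -0.0, -0.0]; 0 [0.0, -6.0, -8.0] [-5.5, -0.0, -0.0]
```

Emit:
{"api": "apply_moves", "payload": {"moves": [{"jaw": 0, "offset": [0, -1, 9], "rot": [-3.1, 0, -0.1]}, {"jaw": 0, "offset": [0, -2, 9], "rot": [-3, 0, -0.2]}, {"jaw": 0, "offset": [0, -2, 9], "rot": [-3.1, 0, -0.1]}, {"jaw": 0, "offset": [0, -2, 9], "rot": [-3.1, 0, -0.2]}, {"jaw": 0, "offset": [0, -3, 9], "rot": [-3, 0.1, -0.1]}]}}

```text
time_s: 30.92
eef_pos: [0.5409, -0.3573, 0.1681]
eef_rot: [0.0, 0.637, 0.771, 0.001]
wrist_force: [0.2, -0.3, -2.6]
opening: 0.159
grasp_force: 59.4
```

Emit:
{"api": "apply_moves", "payload": {"moves": [{"jaw": 0, "offset": [0, -10, 0], "rot": [-5.5, 0, 0]}, {"jaw": 0, "offset": [0, -11, -2], "rot": [-5.5, 0, 0]}, {"jaw": 0, "offset": [0, -10, -2], "rot": [-5.5, 0, 0]}, {"jaw": 0, "offset": [0, -10, -3], "rot": [-5.5, 0, 0]}, {"jaw": 0, "offset": [0, -9, -4], "rot": [-5.5, 0, 0]}]}}

```text
time_s: 31.55
eef_pos: [0.49, -0.3672, 0.17]
eef_rot: [0.152, 0.618, 0.749, 0.184]
wrist_force: [-0.7, -0.6, -1.7]
opening: 0.158
grasp_force: 59.4
```

Emit:
{"api": "apply_moves", "payload": {"moves": [{"jaw": 0, "offset": [0, -9, -5], "rot": [-5.5, 0, 0]}, {"jaw": 0, "offset": [0, -9, -6], "rot": [-5.5, 0, 0]}, {"jaw": 0, "offset": [0, -8, -7], "rot": [-5.5, 0, 0]}, {"jaw": 0, "offset": [0, -7, -7], "rot": [-5.5, 0, 0]}, {"jaw": 0, "offset": [0, -6, -8], "rot": [-5.5, 0, 0]}]}}

```text
time_s: 32.17
eef_pos: [0.4394, -0.3774, 0.1719]
eef_rot: [0.295, 0.564, 0.684, 0.357]
wrist_force: [-0.5, 1.0, -2.6]
opening: 0.154
grasp_force: 59.5
```

Emit:
{"api": "apply_moves", "payload": {"moves": [{"jaw": 0, "offset": [0, 0, 0], "rot": [0, 0, 0]}, {"jaw": 0, "offset": [0, 0, 0], "rot": [0, 0, 0]}, {"jaw": 0, "offset": [0, 21, -14], "rot": [0, 0, 0]}, {"jaw": 0, "offset": [0, 22, -14], "rot": [0, 0, 0]}, {"jaw": 0, "offset": [0, 21, -13], "rot": [0, 0, 0]}]}}

```text
time_s: 32.8
eef_pos: [0.4435, -0.3765, 0.2489]
eef_rot: [0.294, 0.564, 0.685, 0.355]
wrist_force: [-0.5, -0.2, -1.3]
opening: 0.157
grasp_force: 59.7
```

Emit:
{"api": "apply_moves", "payload": {"moves": [{"jaw": 0, "offset": [0, 4, 10], "rot": [5.5, 0, 0]}, {"jaw": 0, "offset": [0, 5, 9], "rot": [5.5, 0, 0]}, {"jaw": 0, "offset": [0, 6, 9], "rot": [5.5, 0, 0]}, {"jaw": 0, "offset": [0, 7, 8], "rot": [5.5, 0, 0]}, {"jaw": 0, "offset": [0, 7, 8], "rot": [5.5, 0, 0]}]}}

```text
time_s: 33.42
eef_pos: [0.4949, -0.3666, 0.2373]
eef_rot: [0.151, 0.618, 0.75, 0.181]
wrist_force: [-0.3, 1.2, -2.0]
opening: 0.155
grasp_force: 59.7
```

Emit:
{"api": "apply_moves", "payload": {"moves": [{"jaw": 0, "offset": [0, 8, 6], "rot": [5.5, 0, 0]}, {"jaw": 0, "offset": [0, 9, 6], "rot": [5.5, 0, 0]}, {"jaw": 0, "offset": [0, 9, 5], "rot": [5.5, 0, 0]}, {"jaw": 0, "offset": [0, 10, 4], "rot": [5.5, 0, 0]}, {"jaw": 0, "offset": [0, 10, 4], "rot": [5.5, 0, 0]}]}}

```text
time_s: 34.05
eef_pos: [0.5458, -0.3565, 0.2263]
eef_rot: [0.0, 0.636, 0.771, -0.001]
wrist_force: [-0.4, -0.2, -1.2]
opening: 0.158
grasp_force: 59.6
```

```bash
python3 - <<'E'
from h import *
where(); a=orange("side"); b=orange("scene"); floorfit("side")
save("t6.png",np.hstack([cv2.resize(i,(400,400),interpolation=cv2.INTER_CUBIC) for i in (a[280:400,350:470],b[180:300,100:220])]))
# target above mat, yaw 8.4
def mt(z): return scoop_tcp([0,0,0],8.4,0,[.446,.351,z],G2)
s=plan([(*mt(.16),0,50,8)]);print()
plan([(*mt(.02),0,35,8)],s)
E
```

```text
t 34.05 ref tray [-0.0784 -0.389   0.1484] world [ 0.4542 -0.373   0.1484] [10.94  0.07 -0.16] F [-0.4 -0.2 -1.2]
side 10 world [ 0.54  -0.221  0.033] tub [131. 135.  33.] ext [0.002 0.007 0.04 ]
side 75 world [ 0.491 -0.397  0.022] tub [ 49. -29.  22.] ext [0.018 0.019 0.014]
side 74 world [ 0.443 -0.378  0.021] tub [ 6. -1. 21.] ext [0.019 0.019 0.011]
side 72 world [ 0.446 -0.355  0.022] tub [13. 21. 22.] ext [0.02  0.019 0.012]
side 65 world [ 0.397 -0.402  0.024] tub [-44. -16.  24.] ext [0.015 0.018 0.011]
side 18 world [ 0.398 -0.429  0.023] tub [-48. -43.  23.] ext [0.008 0.011 0.011]
side 86 world [ 0.419 -0.427  0.023] tub [-27. -45.  23.] ext [0.022 0.018 0.012]
side 50 world [ 0.384 -0.343  0.024] tub [-45.  45.  24.] ext [0.014 0.018 0.01 ]
side 93 world [ 0.397 -0.369  0.024] tub [-37.  16.  24.] ext [0.025 0.025 0.012]
scene 14 world [ 0.411 -0.368  0.023] tub [-24.  15.  23.] ext [0.006 0.009 0.009]
scene 14 world [ 0.407 -0.404  0.023] tub [-35. -20.  23.] ext [0.007 0.008 0.011]
side 1006 slopes deg [-0.29 -0.29] z0 -0.06 xmin -43.7
 wall y [-30.3  20.2  35.4] x [-7.3 39. ]
0 [47.0, 6.0, -1.0] [0.0, 0.0, 0.2]; 0 [48.0, 6.0, -1.0] [0.0, 0.0, 0.2]; 0 [47.0, 5.0, -1.0] [0.0, 0.0, 0.1]; 0 [47.0, 5.0, -0.0] [0.0, 0.0, 0.2]; 0 [48.0, 6.0, -1.0] [0.0, 0.0, 0.2]
0 [47.0, 5.0, -1.0] [0.0, 0.0, 0.2]; 0 [47.0, 5.0, -1.0] [0.0, 0.0, 0.2]; 0 [48.0, 5.0, -1.0] [0.0, 0.0, 0.1]; 0 [47.0, 4.0, -1.0] [0.0, 0.0, 0.2]; 0 [47.0, 5.0, -1.0] [0.0, 0.0, 0.2]
0 [48.0, 4.0, -1.0] [0.0, 0.0, 0.2]; 0 [47.0, 4.0, -0.0] [0.1, 0.0, 0.2]; 0 [48.0, 4.0, -1.0] [-0.0, 0.0, 0.1]; 0 [47.0, 4.0, -1.0] [-0.0, 0.0, 0.2]; 0 [48.0, 4.0, -1.0] [-0.0, 0.0, 0.2]

0 [-0.0, 0.0, 35.0] [-0.0, 0.0, -0.0]; 0 [-0.0, 0.0, 35.0] [-0.0, 0.0, -0.0]; 0 [-0.0, 0.0, 35.0] [-0.0, 0.0, -0.0]; 0 [-0.0, 0.0, 35.0] [-0.0, 0.0, -0.0]; 0 [0, 0, 0] [0, 0, 0]
```

View pics/t6.png

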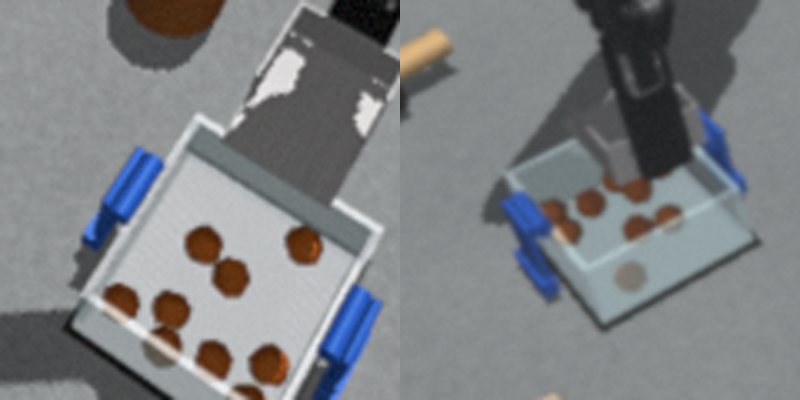

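All nine lumps are in the tub; the left view shows nine at rows 244-392. Returning the scoop to the mat.

Emit:
{"api": "apply_moves", "payload": {"moves": [{"jaw": 0, "offset": [47, 6, -1], "rot": [0, 0, 0.2]}, {"jaw": 0, "offset": [48, 6, -1], "rot": [0, 0, 0.2]}, {"jaw": 0, "offset": [47, 5, -1], "rot": [0, 0, 0.1]}, {"jaw": 0, "offset": [47, 5, 0], "rot": [0, 0, 0.2]}, {"jaw": 0, "offset": [48, 6, -1], "rot": [0, 0, 0.2]}]}}

```text
time_s: 34.83
eef_pos: [0.5277, -0.118, 0.2294]
eef_rot: [0.001, 0.643, 0.766, 0.001]
wrist_force: [0.0, 0.7, -1.9]
opening: 0.157
grasp_force: 59.7
```

Emit:
{"api": "apply_moves", "payload": {"moves": [{"jaw": 0, "offset": [47, 5, -1], "rot": [0, 0, 0.2]}, {"jaw": 0, "offset": [47, 5, -1], "rot": [0, 0, 0.2]}, {"jaw": 0, "offset": [48, 5, -1], "rot": [0, 0, 0.1]}, {"jaw": 0, "offset": [47, 4, -1], "rot": [0, 0, 0.2]}, {"jaw": 0, "offset": [47, 5, -1], "rot": [0, 0, 0.2]}]}}

```text
time_s: 35.45
eef_pos: [0.512, 0.1186, 0.2347]
eef_rot: [0.0, 0.649, 0.761, 0.001]
wrist_force: [0.0, -0.5, -1.8]
opening: 0.157
grasp_force: 59.7
```

Emit:
{"api": "apply_moves", "payload": {"moves": [{"jaw": 0, "offset": [48, 4, -1], "rot": [0, 0, 0.2]}, {"jaw": 0, "offset": [47, 4, 0], "rot": [0.1, 0, 0.2]}, {"jaw": 0, "offset": [48, 4, -1], "rot": [0, 0, 0.1]}, {"jaw": 0, "offset": [47, 4, -1], "rot": [0, 0, 0.2]}, {"jaw": 0, "offset": [48, 4, -1], "rot": [0, 0, 0.2]}]}}

```text
time_s: 36.08
eef_pos: [0.4959, 0.3568, 0.239]
eef_rot: [-0.001, 0.655, 0.756, 0.001]
wrist_force: [0.3, -0.0, -1.9]
opening: 0.157
grasp_force: 59.7
```

Emit:
{"api": "apply_moves", "payload": {"moves": [{"jaw": 0, "offset": [0, 0, 0], "rot": [0, 0, 0]}, {"jaw": 0, "offset": [0, 0, 35], "rot": [0, 0, 0]}, {"jaw": 0, "offset": [0, 0, 35], "rot": [0, 0, 0]}, {"jaw": 0, "offset": [0, 0, 35], "rot": [0, 0, 0]}, {"jaw": 0, "offset": [0, 0, 25], "rot": [0, 0, 0]}]}}

```text
time_s: 36.7
eef_pos: [0.4955, 0.354, 0.1068]
eef_rot: [-0.001, 0.655, 0.755, -0.001]
wrist_force: [0.0, 0.1, -1.1]
opening: 0.158
grasp_force: 59.6
```

```bash
python3 - <<'E'
from h import *
where((0,0,0)); floorfit("side"); floorfit("scene")
plan([(*scoop_tcp([0,0,0],8.4,0,[.446,.351,.006],G2),0,7,8)])
E
```

```text
t 36.7 ref tray [-0.1599  0.3279  0.029 ] world [0.4456 0.3484 0.029 ] [8.1  0.16 0.03] F [ 0.   0.1 -1.1]
side 261 slopes deg [0.51 0.13] z0 0.06 xmin -44.0
 wall y [-32.5  19.6  35.5] x [-8.  38.7]
scene 51 slopes deg [ 1.42 -0.77] z0 2.76 xmin -42.5
 wall y [-34.  -29.3  36.8] x [-7.6 36.8]
0 [0.8, 0.6, 5.3] [-0.1, 0.0, -0.1]; 0 [0.9, 0.6, 5.3] [-0.1, 0.0, -0.1]; 0 [0.8, 0.6, 5.3] [-0.1, 0.0, -0.0]; 0 [0.8, 0.6, 5.3] [-0.1, 0.0, -0.1]; 0 [0, 0, 0] [0, 0, 0]
```

Emit:
{"api": "apply_moves", "payload": {"moves": [{"jaw": 0, "offset": [1, 0, 8], "rot": [0, 0, 0]}, {"jaw": 0, "offset": [1, 0, 8], "rot": [0, 0, 0]}, {"jaw": 0, "offset": [0, 0, 4], "rot": [0, 0, 0]}, {"jaw": 0, "offset": [0, 0, 1], "rot": [0, 0, 0]}, {"jaw": 0, "offset": [0, 0, 1], "rot": [0, 0, 0]}]}}

```text
time_s: 37.42
eef_pos: [0.4959, 0.3577, 0.0862]
eef_rot: [-0.001, 0.655, 0.756, -0.0]
wrist_force: [0.7, 0.2, -1.8]
opening: 0.156
grasp_force: 59.7
```

Emit:
{"api": "apply_moves", "payload": {"moves": [{"jaw": 0, "offset": [0, 0, 0.8], "rot": [0, 0, 0]}, {"jaw": 0, "offset": [0, 0, 0.8], "rot": [0, 0, 0]}, {"jaw": 0, "offset": [0, 0, 0.5], "rot": [0, 0, 0]}, {"jaw": 0, "offset": [0, 0, 0], "rot": [0, 0, 0]}, {"jaw": 0, "offset": [0, 0, 0], "rot": [0, 0, 0]}]}}

```text
time_s: 38.05
eef_pos: [0.4957, 0.3576, 0.084]
eef_rot: [-0.001, 0.655, 0.756, -0.0]
wrist_force: [-0.5, -0.2, -1.2]
opening: 0.158
grasp_force: 59.7
```

Emit:
{"api": "apply_moves", "payload": {"moves": [{"jaw": 0, "offset": [0, 0, 0.8], "rot": [0, 0, 0]}, {"jaw": 0, "offset": [0, 0, 0.8], "rot": [0, 0, 0]}, {"jaw": 0, "offset": [0, 0, 0.8], "rot": [0, 0, 0]}, {"jaw": 0, "offset": [0, 0, 0], "rot": [0, 0, 0]}, {"jaw": 0, "offset": [0, 0, 0], "rot": [0, 0, 0]}]}}

```text
time_s: 38.67
eef_pos: [0.4957, 0.3576, 0.0815]
eef_rot: [-0.001, 0.655, 0.756, -0.0]
wrist_force: [-0.9, -0.7, -1.2]
opening: 0.161
grasp_force: 59.7
```

Emit:
{"api": "apply_moves", "payload": {"moves": [{"jaw": 0, "offset": [0, 0, 0.5], "rot": [0, 0, 0]}, {"jaw": 0, "offset": [0, 0, 0.5], "rot": [0, 0, 0]}, {"jaw": 0, "offset": [0, 0, 0.5], "rot": [0, 0, 0]}, {"jaw": 0, "offset": [0, 0, 0], "rot": [0, 0, 0]}, {"jaw": 0, "offset": [0, 0, 0], "rot": [0, 0, 0]}]}}

```text
time_s: 39.3
eef_pos: [0.4959, 0.3577, 0.0808]
eef_rot: [-0.001, 0.655, 0.756, -0.0]
wrist_force: [-3.1, -1.3, 5.5]
opening: 0.155
grasp_force: 60.7
```

Emit:
{"api": "apply_moves", "payload": {"moves": [{"jaw": 0.3, "offset": [0, 0, -0.5], "rot": [0, 0, 0]}, {"jaw": 0.6, "offset": [0, 0, 0], "rot": [0, 0, 0]}, {"jaw": 1, "offset": [0, 0, 0], "rot": [0, 0, 0]}, {"jaw": 1, "offset": [0, 0, 0], "rot": [0, 0, 0]}, {"jaw": 1, "offset": [0, 0, 0], "rot": [0, 0, 0]}]}}

```text
time_s: 39.92
eef_pos: [0.4956, 0.3576, 0.0804]
eef_rot: [-0.001, 0.655, 0.756, -0.001]
wrist_force: [-0.3, 0.3, 0.7]
opening: 1.0
grasp_force: 0.0
```

Emit:
{"api": "apply_moves", "payload": {"moves": [{"jaw": 1, "offset": [0, 0, -20], "rot": [0, 0, 0]}, {"jaw": 1, "offset": [0, 0, -40], "rot": [0, 0, 0]}, {"jaw": 1, "offset": [0, 0, -50], "rot": [0, 0, 0]}, {"jaw": 1, "offset": [0, 0, -50], "rot": [0, 0, 0]}, {"jaw": 1, "offset": [0, 0, 0], "rot": [0, 0, 0]}]}}

```text
time_s: 40.55
eef_pos: [0.4988, 0.3589, 0.248]
eef_rot: [0.002, 0.655, 0.756, 0.005]
wrist_force: [-0.2, 0.4, -1.1]
opening: 0.998
grasp_force: 0.0
```

```bash
python3 - <<'E'
from h import *
o=ctrl.get_obs(); print(o["eef_pos"],np.round(o["q"],2))
for c in("side","scene"):
    im,d=ctrl.camera(c); W=cloud(c,d).reshape(-1,3); I=im.reshape(-1,3).astype(int)
    for r in ctrl.outline_of(c,"lid"): print(c,r["score"],np.round(r["position"]))
    b=(I[:,2]>I[:,0]+50)&(I[:,2]>I[:,1]+40)&(abs(W[:,0]-.58)<.17)&(W[:,1]>.1)&(W[:,1]<.4)&(W[:,2]<.03)
    rect(W[b],"lid"); cen=W[b].mean(0)
    rg=(I.min(1)>110)&(np.hypot(W[:,0]-cen[0],W[:,1]-cen[1])<.06)&(W[:,2]>.035)&(W[:,2]<.06); rect(W[rg],"ridge")
    m=(abs(W[:,0]-.48)<.1)&(abs(W[:,1]-.35)<.08)&(W[:,2]>.113)&(W[:,2]<.13); rect(W[m],"htop"); 
    save("r_%s.png"%c,im)
E
python3 -c "
import cv2,numpy as np
a=cv2.imread('pics/r_side.png');b=cv2.imread('pics/r_scene.png')
cv2.imwrite('pics/r.png',np.hstack([cv2.resize(a[100:250,170:370],(480,360)),cv2.resize(b[120:240,340:440],(300,360))]))"
```

```text
[0.49884361 0.35893851 0.24803069] [0.43 0.25 1.49 0.   1.39 0.29]
side 0.94 [306. 120.]
side 0.85 [222. 244.]
side 0.69 [267. 174.]
lid 1453 c [567.6 253.5] size [155.2 137.5] ang 10.1
ridge 85 c [563.2 248.1] size [16.6 56.6] ang 10.4
htop 66 c [493.6 358.9] size [15.1 37. ] ang 5.2
scene 0.92 [469. 224.]
scene 0.82 [316. 168.]
scene 0.65 [389. 198.]
lid 1060 c [557.8 245.2] size [156.2 127.4] ang 10.2
ridge 96 c [565.8 245.8] size [17.9 57.3] ang 9.8
htop 54 c [496.2 358.5] size [15.9 36.2] ang 8.9
```

View pics/r.png

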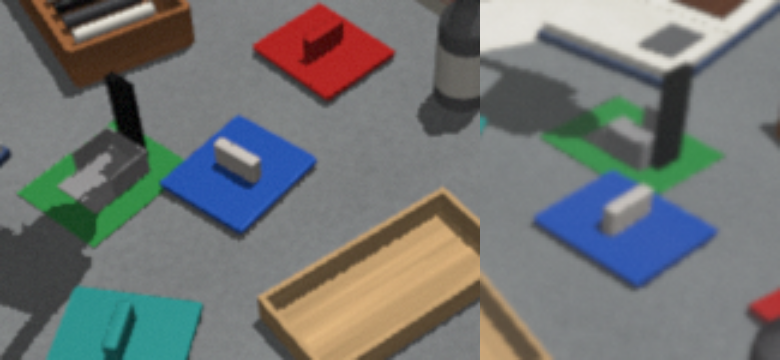

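The scoop stands on the mat. The lid has been knocked: its ridge is now at about (0.5645, 0.247), yaw 10°. It is still the blue plate with the white ridge, at (237,160) in the crop, while teal (120,325) and red (323,40) are the look-alikes. Going to the new position.

```bash
python3 - <<'E'
from h import *
s=plan([([.5645,.247,.16],tool(10.2),1,45,8)]);print()
plan([([.5645,.247,.020],tool(10.2),1,30,8)],s)
E
```

```text
1 [-30.0, 13.0, 20.0] [-0.1, -0.0, -0.5]; 1 [-30.0, 13.0, 20.0] [-0.0, -0.0, -0.5]; 1 [-30.0, 13.0, 20.0] [-0.1, -0.0, -0.5]; 1 [-30.0, 13.0, 19.0] [-0.0, -0.0, -0.5]; 1 [0, 0, 0] [0, 0, 0]

1 [0.0, -0.0, 28.0] [-0.0, -0.0, -0.0]; 1 [0.0, -0.0, 28.0] [-0.0, -0.0, -0.0]; 1 [0.0, -0.0, 28.0] [-0.0, -0.0, -0.0]; 1 [0.0, -0.0, 28.0] [-0.0, -0.0, -0.0]; 1 [0.0, -0.0, 28.0] [-0.0, -0.0, -0.0]
```

Emit:
{"api": "apply_moves", "payload": {"moves": [{"jaw": 1, "offset": [-30, 13, 20], "rot": [0, 0, -0.5]}, {"jaw": 1, "offset": [-30, 13, 20], "rot": [0, 0, -0.5]}, {"jaw": 1, "offset": [-30, 13, 20], "rot": [0, 0, -0.5]}, {"jaw": 1, "offset": [-30, 13, 19], "rot": [0, 0, -0.5]}, {"jaw": 1, "offset": [0, 0, 0], "rot": [0, 0, 0]}]}}

```text
time_s: 41.38
eef_pos: [0.5646, 0.2446, 0.1575]
eef_rot: [-0.003, 0.643, 0.766, -0.003]
wrist_force: [-0.8, 1.0, -0.6]
opening: 0.998
grasp_force: 0.0
```

```bash
python3 - <<'E'
from h import *
o=ctrl.get_obs(); T=np.eye(4); T[:3,:3]=quat(o["eef_rot"]).as_matrix(); T[:3,3]=o["eef_pos"]; print(o["eef_pos"],quat(o["eef_rot"]).as_matrix().round(3).tolist())
p=ctrl.camera_params("wrist"); K=np.array(p["K"]); im,d=ctrl.camera("wrist")
v,u=np.mgrid[:400,:640]; x=(u-K[0,2])/K[0,0]; y=(v-K[1,2])/K[1,1]; th=np.hypot(x,y); s=np.where(th>1e-6,np.tan(np.minimum(th,1.4))/np.maximum(th,1e-6),1)
P=np.stack([x*s*d,y*s*d,d],-1).reshape(-1,3); L=np.c_[P,np.ones(len(P))]@np.array(p["mount"]).T; W=(L@T.T)[:,:3]; I=im.reshape(-1,3).astype(int)
ok=(d.ravel()>0)&(th.ravel()<1.2)
rg=ok&(I.min(1)>110)&(np.hypot(W[:,0]-.5645,W[:,1]-.247)<.06)&(W[:,2]>.03)&(W[:,2]<.06); rect(W[rg],"ridge world"); print(np.median(W[rg],0))
b=ok&(I[:,2]>I[:,0]+50)&(I[:,2]>I[:,1]+40)&(np.hypot(W[:,0]-.5645,W[:,1]-.247)<.13); rect(W[b],"plate")
A=np.c_[W[b][:,:2]-[.5645,.247],np.ones(b.sum())]; print("plane",np.linalg.lstsq(A,W[b][:,2],rcond=None)[0])
rect(L[rg],"ridge tool")
plan([([.5645,.247,.020],tool(10.2),1,30,8)])
save("w2.png",im)
E
```

```text
[0.56461609 0.24455332 0.1575492 ] [[-0.173, 0.985, -0.008], [0.985, 0.173, -0.001], [0.0, -0.009, -1.0]]
ridge world 700 c [564.7 248.3] size [15.3 58.4] ang 10.5
[0.56308733 0.26146139 0.04447687]
plate 16835 c [564.7 248.2] size [147.7 125.7] ang 10.1
plane [ 6.82090751e-05 -3.23173751e-03  1.27298234e-02]
ridge tool 700 c [3.7 1.7] size [15.3 58.4] ang 89.5
1 [0.0, 0.0, 28.0] [-0.1, -0.0, -0.0]; 1 [0.0, 0.0, 28.0] [-0.1, -0.0, -0.1]; 1 [1.0, 0.0, 27.0] [-0.0, -0.0, 0.0]; 1 [-0.0, 0.0, 28.0] [-0.1, -0.0, -0.0]; 1 [-0.0, 1.0, 28.0] [-0.1, -0.0, -0.1]
```

The wrist view puts the ridge at (0.5647, 0.2483), lying flat at yaw 10°. Descending to grip.

Emit:
{"api": "apply_moves", "payload": {"moves": [{"jaw": 1, "offset": [1, 0, 28], "rot": [-0.1, 0, 0]}, {"jaw": 1, "offset": [1, 0, 28], "rot": [-0.1, 0, 0]}, {"jaw": 1, "offset": [1, 0, 27], "rot": [-0.1, 0, 0]}, {"jaw": 1, "offset": [0, 0, 28], "rot": [-0.1, 0, 0]}, {"jaw": 1, "offset": [0, 0, 26], "rot": [0, 0, 0]}]}}

```text
time_s: 42.05
eef_pos: [0.5646, 0.2514, 0.0235]
eef_rot: [0.001, 0.641, 0.767, 0.002]
wrist_force: [0.4, 0.3, 0.9]
opening: 1.001
grasp_force: 0.0
```

Emit:
{"api": "apply_moves", "payload": {"moves": [{"jaw": 0, "offset": [0, 0, 0], "rot": [0, 0, 0]}, {"jaw": 0, "offset": [0, 0, 0], "rot": [0, 0, 0]}, {"jaw": 0, "offset": [0, 0, 0], "rot": [0, 0, 0]}, {"jaw": 0, "offset": [0, 0, 0], "rot": [0, 0, 0]}, {"jaw": 0, "offset": [0, 0, 0], "rot": [0, 0, 0]}]}}

```text
time_s: 42.68
eef_pos: [0.5666, 0.2505, 0.0258]
eef_rot: [0.002, 0.642, 0.767, 0.003]
wrist_force: [-1.0, 0.4, 6.1]
opening: 0.176
grasp_force: 60.2
```

Emit:
{"api": "apply_moves", "payload": {"moves": [{"jaw": 0, "offset": [0, 0, 0], "rot": [0, 0, 0]}, {"jaw": 0, "offset": [0, 0, -20], "rot": [0, 0, 0]}, {"jaw": 0, "offset": [0, 0, -50], "rot": [0, 0, 0]}, {"jaw": 0, "offset": [0, 0, -50], "rot": [0, 0, 0]}, {"jaw": 0, "offset": [0, 0, -40], "rot": [0, 0, 0]}]}}

```text
time_s: 43.3
eef_pos: [0.565, 0.2499, 0.1877]
eef_rot: [0.002, 0.642, 0.767, 0.003]
wrist_force: [-0.6, 0.1, -1.0]
opening: 0.175
grasp_force: 59.2
```

```bash
cat >> h.py <<'E'
def wristcloud():
    o=ctrl.get_obs(); T=np.eye(4); T[:3,:3]=quat(o["eef_rot"]).as_matrix(); T[:3,3]=o["eef_pos"]
    p=ctrl.camera_params("wrist"); K=np.array(p["K"]); im,d=ctrl.camera("wrist")
    v,u=np.mgrid[:400,:640]; x=(u-K[0,2])/K[0,0]; y=(v-K[1,2])/K[1,1]; th=np.hypot(x,y); s=np.where(th>1e-6,np.tan(np.minimum(th,1.4))/np.maximum(th,1e-6),1)
    P=np.stack([x*s*d,y*s*d,d],-1).reshape(-1,3); L=(np.c_[P,np.ones(len(P))]@np.array(p["mount"]).T); W=(L@T.T)[:,:3]; ok=(d.ravel()>0)&(th.ravel()<1.2)
    return im,L[:,:3],W,im.reshape(-1,3).astype(int),ok
def lidmeas():
    "lid plate in tool-aligned (scoop-like) frame, mm"
    o=ctrl.get_obs(); S=quat(o["eef_rot"])*R.from_matrix(M).inv(); print(o["time_s"],o["eef_pos"],S.as_euler('zyx',degrees=True).round(2),"F",o["wrist_force"].round(1),o["opening"])
    def go(W,I,ok,nm):
        L=S.inv().apply(W-o["eef_pos"])*1000
        b=ok&(I[:,2]>I[:,0]+50)&(I[:,2]>I[:,1]+40)&(abs(L[:,0])<90)&(abs(L[:,1])<90)&(abs(L[:,2])<30)
        if b.sum()<50: return
        rect(L[b]/1000,nm); A=np.c_[L[b][:,:2],np.ones(b.sum())]; r=np.linalg.lstsq(A,L[b][:,2],rcond=None)[0]; print("  plane deg",np.degrees(r[:2]).round(2),"z",r[2].round(1))
    for c in("side","scene"):
        im,d=ctrl.camera(c); go(cloud(c,d).reshape(-1,3),im.reshape(-1,3).astype(int),(d>0).ravel(),c)
    im,_,W,I,ok=wristcloud(); go(W,I,ok,"wrist")
E
python3 -c "
from h import *
lidmeas()"
```

```text
43.3 [0.56497234 0.24992848 0.18770461] [10.17 -0.4   0.12] F [-0.6  0.1 -1. ] 0.17522747978951883
side 1456 c [-1.7 -3.3] size [126.2 141.7] ang 89.8
  plane deg [-0.31  0.17] z -14.0
scene 882 c [ 3.4 -2.9] size [128.7 142.3] ang 89.9
  plane deg [0.02 0.31] z -5.8
wrist 32085 c [ 3.3 -0.6] size [141.  123.3] ang 0.1
  plane deg [ 0.24 -0.29] z -9.1
```

```bash
python3 - <<'E'
from h import *
c=np.array([.4373,-.3783,0]); off=R.from_euler('z',10.9,degrees=True).apply([-.0008,.0023,0])
plan([(c+off+[0,0,.185],tool(10.9),0,45,8)]); print(c+off)
E
```

```text
0 [-40.0, -16.0, 0.0] [0.0, -0.0, -0.0]; 0 [-39.0, -16.0, 0.0] [0.1, -0.0, -0.1]; 0 [-40.0, -16.0, 0.0] [0.0, -0.0, -0.0]; 0 [-39.0, -16.0, 0.0] [0.1, -0.0, -0.1]; 0 [-40.0, -16.0, 0.0] [0.0, -0.0, -0.0]
0 [-39.0, -16.0, 0.0] [0.1, -0.0, -0.1]; 0 [-40.0, -16.0, 0.0] [0.0, -0.0, -0.0]; 0 [-39.0, -16.0, 0.0] [0.1, -0.0, -0.1]; 0 [-40.0, -16.0, 0.0] [-0.0, -0.0, -0.0]; 0 [-39.0, -17.0, 1.0] [0.0, -0.0, -0.1]
0 [-40.0, -16.0, -0.0] [0.1, -0.0, -0.0]; 0 [-39.0, -16.0, -0.0] [0.0, -0.0, -0.1]; 0 [-39.0, -17.0, 0.0] [0.1, -0.0, -0.0]; 0 [-40.0, -16.0, 0.0] [0.0, -0.1, -0.1]; 0 [-39.0, -16.0, 0.0] [0.1, 0.0, -0.0]
[ 0.43607951 -0.37619277  0.        ]
```

Emit:
{"api": "apply_moves", "payload": {"moves": [{"jaw": 0, "offset": [-40, -16, 0], "rot": [0, 0, 0]}, {"jaw": 0, "offset": [-39, -16, 0], "rot": [0.1, 0, -0.1]}, {"jaw": 0, "offset": [-40, -16, 0], "rot": [0, 0, 0]}, {"jaw": 0, "offset": [-39, -16, 0], "rot": [0.1, 0, -0.1]}, {"jaw": 0, "offset": [-40, -16, 0], "rot": [0, 0, 0]}]}}

```text
time_s: 44.08
eef_pos: [0.5196, 0.0397, 0.1825]
eef_rot: [-0.001, 0.64, 0.768, 0.0]
wrist_force: [0.2, -0.3, -1.0]
opening: 0.174
grasp_force: 59.2
```

Emit:
{"api": "apply_moves", "payload": {"moves": [{"jaw": 0, "offset": [-39, -16, 0], "rot": [0.1, 0, -0.1]}, {"jaw": 0, "offset": [-40, -16, 0], "rot": [0, 0, 0]}, {"jaw": 0, "offset": [-39, -16, 0], "rot": [0, 0, -0.1]}, {"jaw": 0, "offset": [-40, -16, 0], "rot": [0, 0, 0]}, {"jaw": 0, "offset": [-39, -17, 1], "rot": [0, 0, -0.1]}]}}

```text
time_s: 44.7
eef_pos: [0.476, -0.1684, 0.1816]
eef_rot: [-0.002, 0.638, 0.77, 0.0]
wrist_force: [0.7, 0.2, -1.1]
opening: 0.171
grasp_force: 59.2
```

Emit:
{"api": "apply_moves", "payload": {"moves": [{"jaw": 0, "offset": [-40, -16, 0], "rot": [0, 0, 0]}, {"jaw": 0, "offset": [-39, -16, 0], "rot": [0, 0, -0.1]}, {"jaw": 0, "offset": [-39, -17, 0], "rot": [0, 0, 0]}, {"jaw": 0, "offset": [-40, -16, 0], "rot": [0, 0, -0.1]}, {"jaw": 0, "offset": [-39, -16, 0], "rot": [0, 0, 0]}]}}

```text
time_s: 45.32
eef_pos: [0.4333, -0.3767, 0.1811]
eef_rot: [-0.002, 0.637, 0.771, 0.001]
wrist_force: [-0.2, -0.5, -0.2]
opening: 0.168
grasp_force: 59.2
```

Emit:
{"api": "apply_moves", "payload": {"moves": [{"jaw": 0, "offset": [0, 0, 10], "rot": [0, 0, 0]}, {"jaw": 0, "offset": [0, 0, 10], "rot": [0, 0, 0]}, {"jaw": 0, "offset": [0, 0, 0], "rot": [0, 0, 0]}, {"jaw": 0, "offset": [0, 0, 0], "rot": [0, 0, 0]}, {"jaw": 0, "offset": [0, 0, 0], "rot": [0, 0, 0]}]}}

```text
time_s: 45.95
eef_pos: [0.435, -0.3759, 0.1631]
eef_rot: [0.0, 0.637, 0.771, 0.0]
wrist_force: [-0.2, -0.0, -0.7]
opening: 0.172
grasp_force: 59.2
```

```bash
python3 - <<'E'
from h import *
lidmeas()
for c in("side","scene"):
    im,d=ctrl.camera(c); W=cloud(c,d).reshape(-1,3); I=im.reshape(-1,3).astype(int)
    b=(I[:,2]>I[:,0]+50)&(I[:,2]>I[:,1]+40)&(abs(W[:,0]-.437)<.12)&(abs(W[:,1]+.378)<.12)
    rect(W[b&(W[:,2]>.12)],c+" lid"); q=b&(W[:,2]<.09)&(W[:,2]>.02); rect(W[q&(W[:,1]>-.36)],"clip+"); rect(W[q&(W[:,1]<-.4)],"clip-")
    save("l_%s.png"%c,im)
E
```

```text
45.95 [ 0.43502863 -0.37593835  0.16309813] [ 1.092e+01 -1.000e-02  0.000e+00] F [-0.2 -0.  -0.7] 0.1724785693869898
side 3910 c [-1.2 -1.7] size [141.9 126.1] ang 0.0
  plane deg [-0.24  0.01] z -14.1
scene 1540 c [ 0.2 -2.6] size [125.6 144.2] ang 89.5
  plane deg [-0.64  0.08] z -11.7
wrist 32067 c [-0.2 -1.4] size [123.8 141.1] ang 90.0
  plane deg [-0.25 -0.32] z -13.0
side lid 3963 c [ 434.1 -378. ] size [141.9 126.2] ang 10.9
clip+ 142 c [ 419.6 -301.6] size [45.9 14. ] ang 10.8
clip- 265 c [ 449.2 -452.3] size [49.1 18.4] ang 10.7
scene lid 1548 c [ 435.5 -378.5] size [144.2 125.9] ang 10.7
clip+ 125 c [ 429.6 -306. ] size [39.3 23.5] ang 10.5
clip- 200 c [ 428.7 -449.2] size [30.6 98.1] ang 84.8
```

Emit:
{"api": "apply_moves", "payload": {"moves": [{"jaw": 0, "offset": [-0.4, 2.2, 10], "rot": [0, 0, 0]}, {"jaw": 0, "offset": [0, 0, 20], "rot": [0, 0, 0]}, {"jaw": 0, "offset": [0, 0, 20], "rot": [0, 0, 0]}, {"jaw": 0, "offset": [0, 0, 12], "rot": [0, 0, 0]}, {"jaw": 0, "offset": [0, 0, 0], "rot": [0, 0, 0]}]}}

```text
time_s: 46.82
eef_pos: [0.4362, -0.3755, 0.0993]
eef_rot: [-0.002, 0.637, 0.771, 0.0]
wrist_force: [0.7, 0.3, -0.6]
opening: 0.168
grasp_force: 59.2
```

```bash
python3 - <<'E'
from h import *
lidmeas()
a,_=ctrl.camera("side"); b,_=ctrl.camera("scene")
save("l1.png",np.hstack([cv2.resize(i,(400,400),interpolation=cv2.INTER_CUBIC) for i in (a[280:400,350:470],b[180:300,100:220])]))
E
```

```text
46.825 [ 0.43622091 -0.37549907  0.09925088] [10.86  0.11  0.16] F [ 0.7  0.3 -0.6] 0.16757049970007892
side 3804 c [-1.  -2.1] size [141.6 160.3] ang 0.4
  plane deg [-0.92  0.23] z -15.5
scene 1673 c [ 1.4 -3.4] size [159. 144.] ang 89.1
  plane deg [0.09 0.47] z -12.1
wrist 34756 c [0.6 7.1] size [140.9 141.1] ang 90.0
  plane deg [-0.17 -3.77] z -10.7
```

View pics/l1.png

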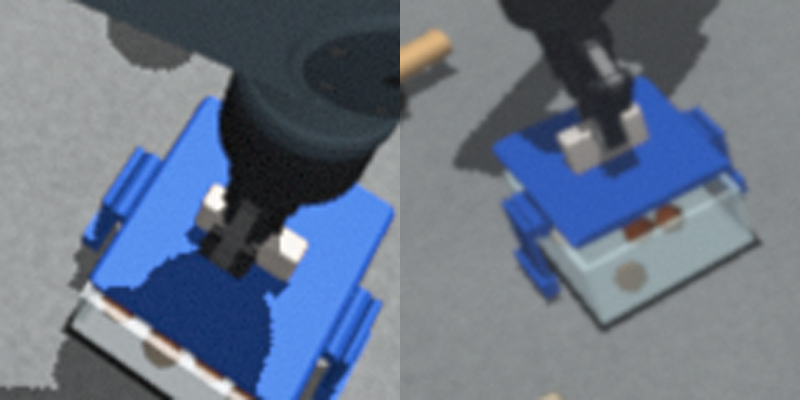

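The lid hangs squarely over the tub between the clips. Pressing down slowly.

Emit:
{"api": "apply_moves", "payload": {"moves": [{"jaw": 0, "offset": [-0.4, 0, 3], "rot": [0, 0, 0]}, {"jaw": 0, "offset": [0, 0, 2], "rot": [0, 0, 0]}, {"jaw": 0, "offset": [0, 0, 1], "rot": [0, 0, 0]}, {"jaw": 0, "offset": [0, 0, 1], "rot": [0, 0, 0]}, {"jaw": 0, "offset": [0, 0, 0], "rot": [0, 0, 0]}]}}

```text
time_s: 47.7
eef_pos: [0.4368, -0.3765, 0.0935]
eef_rot: [-0.0, 0.637, 0.771, 0.0]
wrist_force: [0.0, 1.1, -1.7]
opening: 0.169
grasp_force: 59.3
```

Emit:
{"api": "apply_moves", "payload": {"moves": [{"jaw": 0, "offset": [0, 0, 1], "rot": [0, 0, 0]}, {"jaw": 0, "offset": [0, 0, 1], "rot": [0, 0, 0]}, {"jaw": 0, "offset": [0, 0, 1], "rot": [0, 0, 0]}, {"jaw": 0, "offset": [0, 0, 0], "rot": [0, 0, 0]}, {"jaw": 0, "offset": [0, 0, 0], "rot": [0, 0, 0]}]}}

```text
time_s: 48.32
eef_pos: [0.4372, -0.3766, 0.0915]
eef_rot: [0.0, 0.637, 0.771, 0.0]
wrist_force: [-1.1, 4.6, 6.7]
opening: 0.171
grasp_force: 60.4
```

Emit:
{"api": "apply_moves", "payload": {"moves": [{"jaw": 0, "offset": [0.5, 0, 1], "rot": [0, 0, 0]}, {"jaw": 0, "offset": [0, 0, 1], "rot": [0, 0, 0]}, {"jaw": 0, "offset": [0, 0, 1], "rot": [0, 0, 0]}, {"jaw": 0, "offset": [0, 0, 0], "rot": [0, 0, 0]}, {"jaw": 0, "offset": [0, 0, 0], "rot": [0, 0, 0]}]}}

```text
time_s: 48.95
eef_pos: [0.4377, -0.3766, 0.0893]
eef_rot: [0.001, 0.637, 0.771, 0.0]
wrist_force: [-1.0, 4.3, 10.1]
opening: 0.168
grasp_force: 60.8
```

Emit:
{"api": "apply_moves", "payload": {"moves": [{"jaw": 0, "offset": [0, 0, 1], "rot": [0, 0, 0]}, {"jaw": 0, "offset": [0, 0, 1], "rot": [0, 0, 0]}, {"jaw": 0, "offset": [0, 0, 0], "rot": [0, 0, 0]}, {"jaw": 0, "offset": [0, 0, 0], "rot": [0, 0, 0]}, {"jaw": 0, "offset": [0, 0, 0], "rot": [0, 0, 0]}]}}

```text
time_s: 49.58
eef_pos: [0.4375, -0.3764, 0.0867]
eef_rot: [0.001, 0.637, 0.771, 0.0]
wrist_force: [-0.2, 2.5, 6.5]
opening: 0.171
grasp_force: 60.2
```

Emit:
{"api": "apply_moves", "payload": {"moves": [{"jaw": 0, "offset": [0.4, 0, 1], "rot": [0, 0, 0]}, {"jaw": 0, "offset": [0, 0, 1], "rot": [0, 0, 0]}, {"jaw": 0, "offset": [0, 0, 0], "rot": [0, 0, 0]}, {"jaw": 0, "offset": [0, 0, 0], "rot": [0, 0, 0]}, {"jaw": 0, "offset": [0, 0, 0], "rot": [0, 0, 0]}]}}

```text
time_s: 50.2
eef_pos: [0.4368, -0.3757, 0.0833]
eef_rot: [-0.0, 0.637, 0.771, 0.0]
wrist_force: [4.2, -1.4, -2.7]
opening: 0.171
grasp_force: 59.1
```

Emit:
{"api": "apply_moves", "payload": {"moves": [{"jaw": 0, "offset": [0, 0, 1], "rot": [0, 0, 0]}, {"jaw": 0, "offset": [0, 0, 1], "rot": [0, 0, 0]}, {"jaw": 0, "offset": [0, 0, 0], "rot": [0, 0, 0]}, {"jaw": 0, "offset": [0, 0, 0], "rot": [0, 0, 0]}, {"jaw": 0, "offset": [0, 0, 0], "rot": [0, 0, 0]}]}}

```text
time_s: 50.82
eef_pos: [0.4362, -0.3755, 0.0811]
eef_rot: [-0.001, 0.637, 0.771, 0.0]
wrist_force: [-0.6, -3.2, -8.1]
opening: 0.17
grasp_force: 58.5
```

Emit:
{"api": "apply_moves", "payload": {"moves": [{"jaw": 0, "offset": [-0.3, 0, 0.5], "rot": [0, 0, 0]}, {"jaw": 0, "offset": [0, 0, 0.5], "rot": [0, 0, 0]}, {"jaw": 0, "offset": [0, 0, 0], "rot": [0, 0, 0]}, {"jaw": 0, "offset": [0, 0, 0], "rot": [0, 0, 0]}, {"jaw": 0, "offset": [0, 0, 0], "rot": [0, 0, 0]}]}}

```text
time_s: 51.45
eef_pos: [0.4366, -0.3759, 0.0805]
eef_rot: [-0.001, 0.637, 0.771, 0.0]
wrist_force: [-2.5, 0.2, -3.7]
opening: 0.171
grasp_force: 58.9
```

Emit:
{"api": "apply_moves", "payload": {"moves": [{"jaw": 0, "offset": [0, 0, 0.5], "rot": [0, 0, 0]}, {"jaw": 0, "offset": [0, 0, 0], "rot": [0, 0, 0]}, {"jaw": 0, "offset": [0, 0, 0], "rot": [0, 0, 0]}, {"jaw": 0, "offset": [0, 0, 0], "rot": [0, 0, 0]}, {"jaw": 0, "offset": [0, 0, 0], "rot": [0, 0, 0]}]}}

```text
time_s: 52.08
eef_pos: [0.4368, -0.3759, 0.0801]
eef_rot: [-0.0, 0.637, 0.771, 0.0]
wrist_force: [0.2, -0.0, -4.2]
opening: 0.166
grasp_force: 59.0
```

Emit:
{"api": "apply_moves", "payload": {"moves": [{"jaw": 0, "offset": [0, 0, 0.5], "rot": [0, 0, 0]}, {"jaw": 0, "offset": [0, 0, 0], "rot": [0, 0, 0]}, {"jaw": 0, "offset": [0, 0, 0], "rot": [0, 0, 0]}, {"jaw": 0, "offset": [0, 0, 0], "rot": [0, 0, 0]}, {"jaw": 0, "offset": [0, 0, 0], "rot": [0, 0, 0]}]}}

```text
time_s: 52.7
eef_pos: [0.4369, -0.3761, 0.0798]
eef_rot: [-0.0, 0.637, 0.771, 0.0]
wrist_force: [-1.6, 2.8, 1.0]
opening: 0.17
grasp_force: 59.6
```

Force has turned upward at z = 0.0798, the calculated home height, so the lid is on the rim. Releasing and retreating.

Emit:
{"api": "apply_moves", "payload": {"moves": [{"jaw": 0.3, "offset": [0, 0, 0], "rot": [0, 0, 0]}, {"jaw": 0.6, "offset": [0, 0, 0], "rot": [0, 0, 0]}, {"jaw": 1, "offset": [0, 0, 0], "rot": [0, 0, 0]}, {"jaw": 1, "offset": [0, 0, 0], "rot": [0, 0, 0]}, {"jaw": 1, "offset": [0, 0, 0], "rot": [0, 0, 0]}]}}

```text
time_s: 53.32
eef_pos: [0.4368, -0.376, 0.0796]
eef_rot: [-0.0, 0.637, 0.771, 0.0]
wrist_force: [-0.1, 0.8, -0.2]
opening: 0.997
grasp_force: 0.0
```

Emit:
{"api": "apply_moves", "payload": {"moves": [{"jaw": 1, "offset": [0, 0, -20], "rot": [0, 0, 0]}, {"jaw": 1, "offset": [0, 0, -40], "rot": [0, 0, 0]}, {"jaw": 1, "offset": [0, 0, -50], "rot": [0, 0, 0]}, {"jaw": 1, "offset": [40, 0, -30], "rot": [0, 0, 0]}, {"jaw": 1, "offset": [50, 0, 0], "rot": [0, 0, 0]}]}}

```text
time_s: 53.95
eef_pos: [0.4209, -0.2888, 0.2229]
eef_rot: [0.003, 0.637, 0.77, -0.0]
wrist_force: [0.5, 1.1, -0.3]
opening: 1.0
grasp_force: 0.0
```

Emit:
{"api": "apply_moves", "payload": {"moves": [{"jaw": 1, "offset": [50, 0, 0], "rot": [0, 0, 0]}, {"jaw": 1, "offset": [50, 0, 0], "rot": [0, 0, 0]}, {"jaw": 1, "offset": [40, 0, 0], "rot": [0, 0, 0]}, {"jaw": 1, "offset": [0, 0, 0], "rot": [0, 0, 0]}, {"jaw": 1, "offset": [0, 0, 0], "rot": [0, 0, 0]}]}}

```text
time_s: 54.58
eef_pos: [0.3938, -0.1508, 0.2201]
eef_rot: [0.0, 0.637, 0.771, 0.0]
wrist_force: [0.5, -0.5, 0.6]
opening: 1.006
grasp_force: 0.0
```

```bash
python3 - <<'E'
from h import *
ims=[]
for c in("side","scene"):
    im,d=ctrl.camera(c); W=cloud(c,d).reshape(-1,3); I=im.reshape(-1,3).astype(int); ims.append(im)
    b=(I[:,2]>I[:,0]+50)&(I[:,2]>I[:,1]+40)&(abs(W[:,0]-.437)<.075)
    l=R.from_euler('z',-10.9,degrees=True).apply(W-[.437,-.378,0]); q=b&(abs(l[:,1])<.055)&(abs(l[:,0])<.065)
    A=np.c_[l[q][:,:2],np.ones(q.sum())]; r=np.linalg.lstsq(A,l[q][:,2],rcond=None)[0]; print(c,"plate top z",r[2].round(4),"tilt",np.degrees(r[:2]).round(2))
    p=b&(abs(l[:,1])<.09)&(abs(l[:,1])>.058)&(abs(l[:,0])<.025); print("clip tops",np.nanpercentile(l[p&(l[:,1]>0),2],98),np.nanpercentile(l[p&(l[:,1]<0),2],98))
    j=ctrl.outline_of(c,"jar")[0]; print("jar",np.nanmedian(W.reshape(400,640,3)[j["region"]],0).round(3))
    m=(abs(W[:,0]-.48)<.1)&(abs(W[:,1]-.35)<.08)&(W[:,2]>.113)&(W[:,2]<.13); rect(W[m],"scoop htop")
a,b=ims; save("f.png",np.vstack([np.hstack([cv2.resize(i,(400,350),interpolation=cv2.INTER_CUBIC) for i in (a[270:400,340:490],b[180:300,100:237])]),cv2.resize(a[80:280,170:490],(800,240))[:, :]]))
E
```

```text
side plate top z 0.0657 tilt [-0.03  0.06]
clip tops 0.07683309232527089 0.07717055978412644
jar [ 0.562 -0.229  0.075]
scoop htop 0 c [0. 0.] size [0. 0.] ang 0.0
scene plate top z 0.0683 tilt [ 0.02 -0.02]
clip tops 0.07923029784350251 0.0790672383285337
jar [ 0.599 -0.228  0.065]
scoop htop 53 c [496.8 358. ] size [15.5 36. ] ang 8.1
```

View pics/f.png

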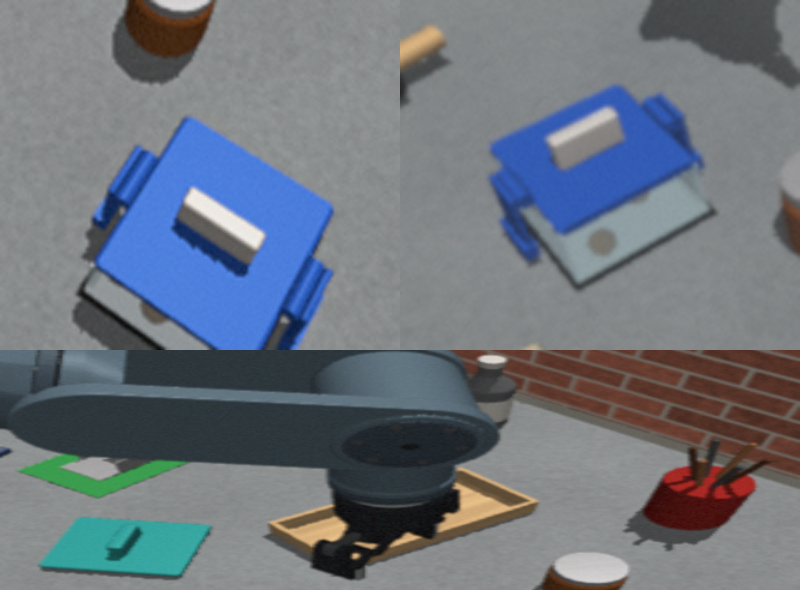

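The lid is home: its plate top is level at about 67 mm (68 expected), with both clips over the edges. The jar is undisturbed and the scoop is on the mat.

```bash
python3 -c "
from bench import ctrl
print(ctrl.hand_in())"
```

```text
the job is handed in; nothing more can be done
None
```

The job is handed in (no verdict was returned): all nine lumps are in the tub, the scoop stands on the mat, the lid is snapped home under both clips, and the jar is where it stood.

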